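# Clamp a heat sink with a sunken knob

## Task

Stand the loose finned heat sink, base down, on the clamping fixture's bed between its two jaws, with its fins running from jaw to jaw, and let go of it. Then reach into the well and turn the sunken knob clockwise until the jaws hold the heat sink with about 7 N (4 to 10 N is fine, 16 N at any moment would crush the fins), and let go of the knob. Do not press hard on the block round the well, and leave the other things where they are.

Things in the scene. Friction and masses are not known exactly. Their poses are not given: they have to be found in the camera images.
- heat_sink_center (a point): Loose finned aluminium heat sink, 32 x 32 mm base and 20 mm tall, 0.05 kg or so; upright on the bench at the start. The point is its centre, half-way up (10 mm over its underside). Its z axis is up. Its fins are upright plates that run along its y axis, stacked along x; pinch it across x, on the outer fins, from above.
- nest (a point): Point on the flat top of the fixture's bed, 12 mm above the bench, where the middle of the heat sink's underside is set down. Axes: y points from the moving jaw to the back jaw, x along the width of the jaws, z up. With the knob at 0 the moving jaw's face is 20 mm from it on the -y side. The back jaw's face is 24 to 31 mm from it on the +y side, differently each time, and is not measured.
- fixture: Clamping fixture bolted to the bench: base plate 90 mm (x) by 187 mm (y), 6 mm thick; grey well block at its -y end, bed (64 mm wide along x, 12 mm above the bench) with the jaws at its +y end. Jaws rise 17 mm (moving, 62 mm wide) and 20 mm (back, 46 mm wide) over the bed. Origin at bench height; axes as nest, which lies at x 0, y +33 mm. A pushed heat sink slides along the bed.
- knob_grip (a point): Middle of the knob's grip, on its vertical axis, 23.5 mm above the bench. The grip is an upright bar 34 mm long (along the point's x axis) and 12 mm thick (along its y: pinch it so), top 34.5 mm above the bench, 7.5 mm below the well's mouth. Under it is a round skirt 36 mm across, its top 10.5 mm above the bench. The point turns with the knob.
- knob (a joint): Angle of the knob in rad, grows clockwise seen from above, 0 to 2.0, starts at 0 to 0.2. It drags with a steady 0.18 N m, stays where it is left, and drives the moving jaw 15 mm per rad to the back jaw. Each newton of clamping adds 0.015 N m to the torque needed. Tightening takes 0.7 to 1.5 rad of turning and fits in one grasp.
- jaw: The moving jaw: aluminium block 62 mm wide, 12 mm thick, with a steel face on a spring before it on the +y side. Origin in the block's middle at bed height; the unpressed face is 17 mm from it along +y. The face gives way from 1 N on, 2 N per mm (7 N = 3 mm), and is solid after 4.9 mm (11 N), when the force rises steeply.
- flux_tin: Round tin with a green lid, 79 mm across, 24 mm tall, a bystander; origin at the centre of its underside.
- loupe: Black eye loupe, 34 mm across, 25 mm tall, a bystander; origin at the centre of its underside.
- small_jar: Small jar with black lid, 21 mm across, 32 mm tall, a bystander; origin at the centre of its underside.
- tape_roll: Roll of tape lying flat, 52 mm across, 24 mm tall, a bystander; origin at the centre of its underside.
- solder_spool: White reel of solder, 49 mm across, 36 mm tall, a bystander; origin under its middle.
- side_cutters: Red-handled side cutters, 113 mm long, 10 mm tall, a bystander; origin under their middle.
- bit_box: Bit box 42 x 75 x 20 mm, a bystander; origin at the centre of its underside.
- well_block: Grey block 90 x 90 mm, its top 42 mm above the bench, with a round upright-walled well sunk in it, 76 mm across, 36 mm deep, open at the top; the knob stands in its middle. Only part-open fingers fit in. Origin on the well's axis at bench height, axes as the fixture's, 56 mm from the fixture's origin along -y.
Things that resemble listed ones, but are neither listed nor needed, are in the scene too. What is shaped like the part that bears heat_sink_center but red is not meant.

How it is judged:
On the way, in this order (a step that is already met when the one before it is completed fails the run):
1. the heat sink stands released on the bed between the open jaws (z of heat_sink_center in the frame of nest between 0.007 and 0.0125 m and horizontal distance between heat_sink_center and nest below 0.015 m and angle between heat_sink_center's own z axis and vertical below 0.1 rad and contact force between the fingers and heat_sink below 0.1 N and contact force between jaw and heat_sink below 2 N), for 0.2 s.
2. the jaws hold the heat sink with 4 to 10 N (contact force between jaw and heat_sink between 4 and 10 N), for 0.2 s.
At the end, for the whole second after the job is handed in: The heat sink stands upright (within 0.1 rad) on the bed, its underside's middle within 22 mm of the nest point, its fins running from jaw to jaw within 0.2 rad, at rest, held by the jaws with 4 to 10 N; heat sink and knob released (all of step 2 and z of heat_sink_center in the frame of nest between 0.007 and 0.0125 m and horizontal distance between heat_sink_center and nest below 0.022 m and angle between heat_sink_center's own z axis and vertical below 0.1 rad and angle between the y axis of heat_sink_center and the y axis of nest, either way round below 0.2 rad and linear speed of heat_sink below 0.01 m/s and velocity of joint knob between -0.05 and 0.05 rad/s); the robot touches nothing.
It fails at once if the moving jaw presses the heat sink with more than 16 N (contact force between jaw and heat_sink above 16 N).
It fails at once if the robot presses on the well block with more than 20 N (contact force between any of the arm, the fingers and well_block above 20 N).
It fails at once if a bystander is moved by more than 30 mm (distance of any of flux_tin, loupe, small_jar, tape_roll, solder_spool, side_cutters, bit_box from where it was at the start of the episode above 0.03 m).
It also fails if it takes over 72 s, if anything falls off the work surface, if the arm or the gripper's body presses on something with over 40 N, if the wrist force passes 120 N, or if a joint passes its speed limit or range.

## Robot

A 6-joint arm with a two-finger parallel gripper is mounted at the origin on a cart in front of the work surface, level with it; the furniture and walls round the work are solid. World frame = base frame: x ahead of the robot, y to its left, z up, the work surface at z = 0. Lengths are in m, angles in rad, forces in N, time in s.
With the tool pointing down it reaches from about 0.4 to 0.825 m from the base axis. Payload 7 kg.
Tool frame: the origin (TCP) lies midway between the tips of the shut fingers; the grasp point (between the pads) lies 19 mm behind it (ctrl.tcp_to_grasp is the distance from the TCP to the grasp point, in m); z points along the fingers, x is the direction in which the jaws open and shut, and the axes are right-handed (so a half turn about z gives the same grasp; the last joint's range is limited). The gripper opens to 85 mm and grips with 20 to 120 N. Pads are 22 mm wide; open, the fingers measure 114 mm over their backs; the gripper's body (76 mm by 85 mm) begins 54 mm behind the grasp point. The pads swing forward as they close: fully open they stand 13 mm farther back than shut.
Start: joints at [-0.897, 0.359, 0.012, 0, -1.224, -0.288], TCP at [0.254, -0.625, 0.209] pointing down, gripper open.
Joint ranges: [-3.07, 3.07], [-1.43, 2.12], [-1.02, 1.25], [-3.03, 1.67], [-3.05, -0], [-3.03, 3.03]. Speed limits (rad/s): [2.39, 2.39, 3.01, 3.14, 3.14, 3.14].

## Interface

Orientations are given as a unit quaternion [w, x, y, z].
In Python, from rig import ctrl gives the robot as it stands. The module is installed in compiled form; this text tells all that it offers.
- The arm moves only by the tool step_arm, never from a script. Its argument "targets" is a list of rows, each an object with "slide": the shift along the world's x, y, z in m, a list of three; "roll": the turn about the world's z in degrees; "grip": the closure, from -1 (fully open) to 1 (shut). A call has 1 to 5 rows; each row shifts and turns the pose as measured when the row begins; what a row does not reach is not made up. A row lasts 1/10 s, in which the tool goes at most 50 mm and 8.59 degrees, less where a joint would pass 70% of its speed; a pose out of reach is approached as far as the arm can. A call is refused whole if a number of a shift passes 0.05 or a number of a turn 8.59, either way. A call with a gripper value outside its range is refused whole. The fingers move at their own pace and stop on an object; "grip_force" is the grip in N (left out, the last holds). Time passes only in rows, so rows that do not move let the fingers close. It gives the time, the measured TCP pose, the force and the opening at its end, in the units of the state.
- ctrl.state(): the state, without advancing time (a new reading comes with each control period).
- ctrl.camera(name): name is "scene" or "top" or "wrist"; returns the picture (384x512x3 uint8, red, green, blue); there is no depth.
- ctrl.calibration(name): a dict with "mtx" (3x3 intrinsics, pixels), "rvec" (rotation vector, rad) and "tvec" (3), from world to camera coordinates, as OpenCV has them. Camera axes: x right, y down, z forward; pixel columns grow to the right and rows downward; lengths in m; the calibration is good to about 2 mm. A picture is of the moment at which its call begins: read the wrist's pose just before it. calibration takes no time and is no camera call; for the wrist camera it gives the pose at the moment of the call.
- ctrl.job_done(): hands the job in, once; it reports no verdict.
The state is a dict: "time_s": time; "q": joint angles; "dq": joint speeds; "tau": joint torques, N m; "tool_pos": TCP position; "eef_rot": TCP orientation; "force": force on the tool from outside, world axes, zero at the start; "wrist_torque": the same for the moment, N m; "opening": opening from 0.0 (shut) to 1.0 (fully open).
Only numpy, scipy, OpenCV 4.12 (cv2) and the standard library are available. Lean on these libraries where they do the work, as an engineer would, in place of code of your own. Each camera call takes 0.05 s, during which the arm holds its last target.

## Working session

There is one attempt and no reset: what is moved stays moved. The work goes in short steps, Python scripts to look and compute and a tool call to move; the robot and the scene stay as the last step left them, time stands still between calls to the robot, and variables do not carry over. Pictures are saved under pics/ and viewed, and the job is handed in when it is done.

Besides the shell and the picture viewer there is one more tool, called after "Call:" as name([rows], argument=value, ...), one row to a line, values as JSON. step_arm: Moves the arm, as the interface text tells. Its arguments: {"type":"object","properties":{"targets":{"type":"array","items":{"type":"object","properties":{"slide":{"type":"array","items":{"type":"number"}},"roll":{"type":"number"},"grip":{"type":"number"}}}},"grip_force":{"type":"number"}},"required":["targets"]}

```bash
mkdir -p pics
cat > h.py <<'E'
import numpy as np, cv2
from rig import ctrl
def cal(n):
    c=ctrl.calibration(n); return np.array(c['mtx'],float),np.array(c['rvec'],float).reshape(3),np.array(c['tvec'],float).reshape(3)
def ray(n,px,z,c=None):
    K,r,t=c or cal(n); R=cv2.Rodrigues(r)[0]
    px=np.atleast_2d(np.array(px,float)); d=np.c_[px,np.ones(len(px))]@np.linalg.inv(K).T@R
    o=-R.T@t; return o+d*((z-o[2])/d[:,2])[:,None]
def proj(n,P,c=None):
    K,r,t=c or cal(n); return cv2.projectPoints(np.atleast_2d(np.array(P,float)),r,t,K,None)[0][:,0]
def save(im,f): cv2.imwrite('pics/'+f,cv2.cvtColor(im,cv2.COLOR_RGB2BGR))
E
python3 - <<'E'
from h import *
print({k:np.round(v,3) for k,v in ctrl.state().items()})
for n in ['scene','top','wrist']:
    im=ctrl.camera(n); np.save(f'pics/{n}0.npy',im); save(im,f'{n}0.png')
    K,r,t=cal(n); print(n,K[0,0],K[:2,2],-cv2.Rodrigues(r)[0].T@t,cv2.Rodrigues(r)[0][2])
E
```

```text
{'time_s': np.float64(0.0), 'q': array([-0.897,  0.359,  0.011, -0.   , -1.224, -0.288]), 'dq': array([-0.001,  0.001,  0.   , -0.   , -0.   , -0.   ]), 'tau': array([-1.0000e-03, -5.8333e+01,  2.9341e+01,  6.9360e+00, -6.0000e-03,
        0.0000e+00]), 'tool_pos': array([ 0.254, -0.625,  0.208]), 'eef_rot': array([-0.001,  0.558,  0.83 ,  0.   ]), 'force': array([-0.498,  0.257, -0.426]), 'wrist_torque': array([ 0.007, -0.041, -0.008]), 'opening': np.float64(0.998)}
scene 431.867057938509 [251.88473232 194.06623831] [ 0.15502887 -1.03026228  0.85329607] [ 0.30667786  0.65367822 -0.69184787]
top 397.7943492099805 [253.24030699 193.78093603] [ 0.37888725 -0.22639001  0.8982189 ] [ 0.1629066  -0.01951643 -0.98644845]
wrist 277.6853049079234 [256.26286169 188.63526215] [ 0.19312093 -0.65046569  0.37284858] [ 0.23820873  0.09790436 -0.9662667 ]
```

View pics/scene0.png

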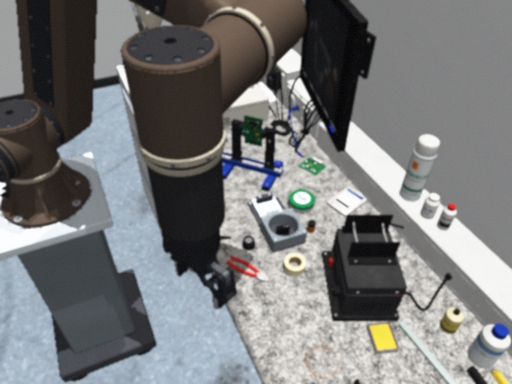

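View pics/top0.png

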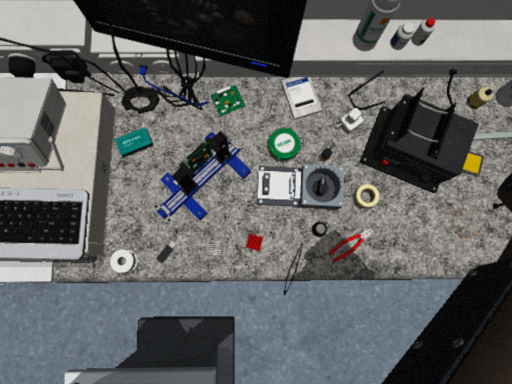

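View pics/wrist0.png

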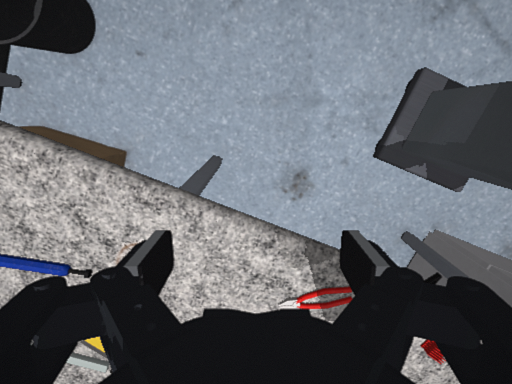

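Run:
```python
from h import *
im=np.load('pics/top0.npy')
save(cv2.resize(im[215:285,100:280],None,fx=4.4,fy=4.4,interpolation=cv2.INTER_CUBIC),'cropA.png')
save(cv2.resize(im[115:265,240:390],None,fx=4,fy=4,interpolation=cv2.INTER_CUBIC),'cropB.png')
print(ray('top',[[214,247],[255,242],[167,253],[258,280]],0.01).round(3))
print(ray('top',[[121,261],[320,229],[350,245],[367,196],[325,155],[284,144],[133,142]],0.02).round(3))
print(ray('top',[[322,186],[281,186]],0.03).round(3))
```

```text
[[ 0.407 -0.156  0.01 ]
 [ 0.417 -0.247  0.01 ]
 [ 0.395 -0.053  0.01 ]
 [ 0.335 -0.253  0.01 ]]
[[ 0.378  0.044  0.02 ]
 [ 0.444 -0.391  0.02 ]
 [ 0.408 -0.456  0.02 ]
 [ 0.517 -0.499  0.02 ]
 [ 0.613 -0.408  0.02 ]
 [ 0.639 -0.315  0.02 ]
 [ 0.645  0.029  0.02 ]]
[[ 0.539 -0.397  0.03 ]
 [ 0.539 -0.305  0.03 ]]
```

View pics/cropA.png

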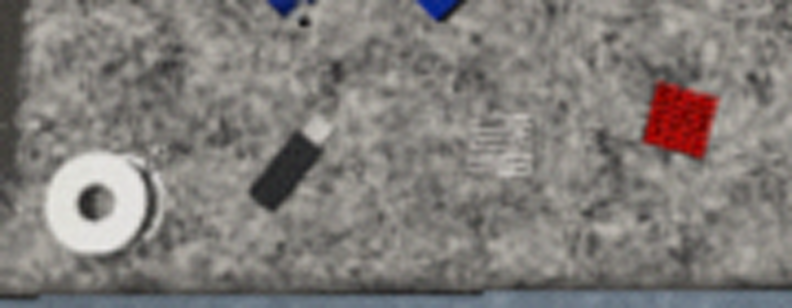

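View pics/cropB.png

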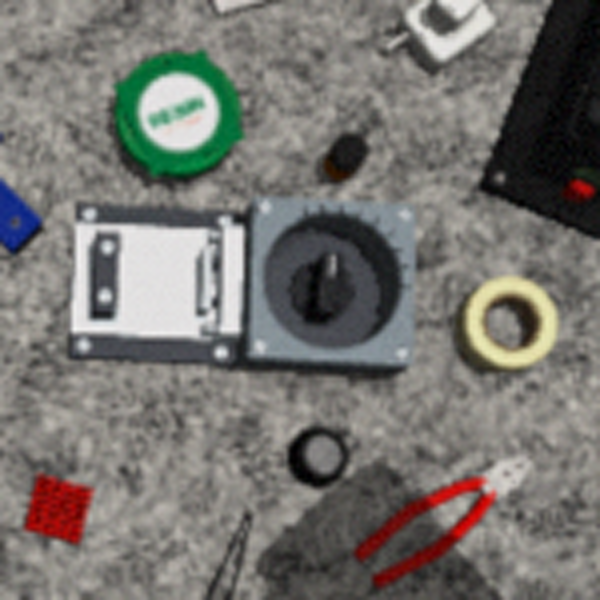

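Candidates for the heat sink are the grey finned block at top px (214,247) and the red finned block at (255,242), which is the decoy. I choose the grey one, at about (0.407, -0.156). The fins run roughly along world y. The fixture is at right: the well is at px (322,186) and the bed at (281,186). I'll go above the sink.

Call:
step_arm([
  {"slide": [0.015,0.045,0.01],"roll": 8.5,"grip": -1},
  {"slide": [0.015,0.045,0.01],"roll": 8.5,"grip": -1},
  {"slide": [0.015,0.045,0.01],"roll": 8.5,"grip": -1},
  {"slide": [0.015,0.045,0.01],"roll": 8.5,"grip": -1},
  {"slide": [0.015,0.045,0],"roll": 8.5,"grip": -1},
])

```text
time_s: 0.65
tool_pos: [0.3271, -0.3963, 0.2432]
eef_rot: [-0.005, 0.216, 0.976, 0.0]
force: [1.8, 0.1, 0.5]
opening: 0.999
```

Call:
step_arm([
  {"slide": [0.015,0.045,0],"roll": 8.5,"grip": -1},
  {"slide": [0.015,0.045,0],"roll": 8.5,"grip": -1},
  {"slide": [0.015,0.045,0],"roll": 8.5,"grip": -1},
  {"slide": [0.015,0.045,0],"roll": 0,"grip": -1},
  {"slide": [0.0,0.0,0],"roll": 0,"grip": -1},
])

```text
time_s: 1.15
tool_pos: [0.3887, -0.2048, 0.2439]
eef_rot: [-0.003, -0.013, 1.0, -0.001]
force: [-0.2, -0.3, -0.7]
opening: 1.003
```

Run:
```python
from h import *
s=ctrl.state(); print(s['tool_pos'].round(4) if hasattr(s['tool_pos'],'round') else s['tool_pos'],np.round(s['q'],2))
np.savez('pics/calw1.npz',*cal('wrist'))
im=ctrl.camera('wrist'); np.save('pics/w1.npy',im); save(im,'w1.png')
im=ctrl.camera('top'); np.save('pics/top1.npy',im); save(im,'top1.png')
```

```text
[ 0.3887 -0.2048  0.2439] [-0.03 -0.06 -0.41  0.   -1.23  0.06]
```

View pics/w1.png

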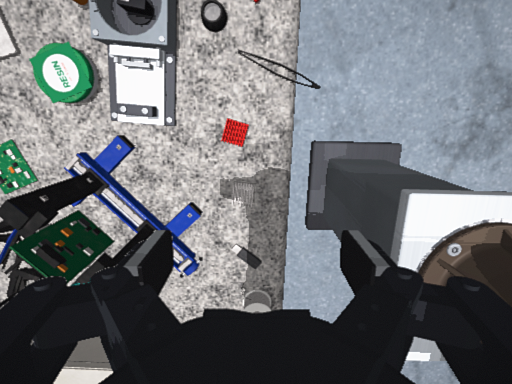

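Run:
```python
from h import *
im=np.load('pics/w1.npy')
save(cv2.resize(im[160:230,200:280],None,fx=8,fy=8,interpolation=cv2.INTER_CUBIC),'c1.png')
im=np.load('pics/top1.npy')
save(cv2.resize(im[225:270,190:280],None,fx=8,fy=8,interpolation=cv2.INTER_CUBIC),'c2.png')
print(ray('top',[[182,182],[222,143]],0.1))
```

```text
[[ 0.53584112 -0.09722628  0.1       ]
 [ 0.61786069 -0.17826773  0.1       ]]
```

View pics/c1.png

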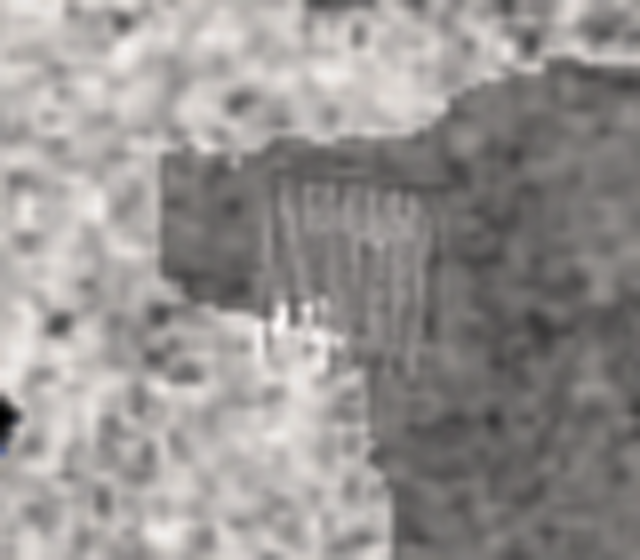

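View pics/c2.png

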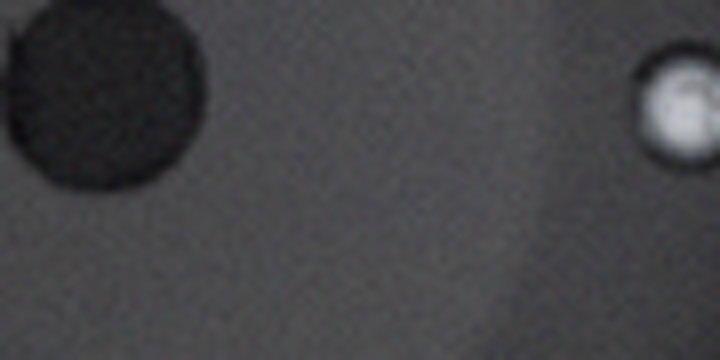

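Run:
```python
from h import *
d=np.load('pics/calw1.npz'); c=(d['arr_0'],d['arr_1'],d['arr_2'])
p=np.array([[275,225],[430,225],[265,355],[412,368]])/8+[200,160]
print(ray('wrist',p,0.02,c).round(4))
p=np.array([[275,180],[435,185]])/8+[200,160]
print(ray('wrist',p,0.0,c).round(4))
a=ray('top',np.array([[471,113],[531,113],[471,176],[531,176],[500,145]])/4.4+[100,215],0.02); print(a.round(4))
```

```text
[[ 0.4175 -0.1672  0.02  ]
 [ 0.3895 -0.1678  0.02  ]
 [ 0.4192 -0.1424  0.02  ]
 [ 0.3922 -0.1405  0.02  ]]
[[ 0.419  -0.1707  0.    ]
 [ 0.3887 -0.1704  0.    ]]
[[ 0.4203 -0.1417  0.02  ]
 [ 0.4201 -0.1715  0.02  ]
 [ 0.3893 -0.142   0.02  ]
 [ 0.3891 -0.1716  0.02  ]
 [ 0.4044 -0.1562  0.02  ]]
```

Call:
step_arm([
  {"slide": [0.008,0.025,-0.04],"roll": -1.5,"grip": -1},
  {"slide": [0.008,0.024,-0.04],"roll": 0,"grip": -1},
  {"slide": [0.0,0.0,-0.04],"roll": 0,"grip": -1},
  {"slide": [0,0,0],"roll": 0,"grip": -1},
])

```text
time_s: 1.65
tool_pos: [0.404, -0.1616, 0.122]
eef_rot: [-0.001, 0.005, 1.0, -0.002]
force: [-0.9, 0.3, 0.9]
opening: 1.005
```

Run:
```python
from h import *
s=ctrl.state(); print(np.round(s['tool_pos'],4),np.round(s['eef_rot'],4))
np.savez('pics/calw2.npz',*cal('wrist'))
im=ctrl.camera('wrist'); np.save('pics/w2.npy',im)
p=proj('wrist',[[.405,-.1555,.02]])[0].astype(int); print(p)
x0,y0=max(p[0]-60,0),max(p[1]-50,0); print(x0,y0)
save(cv2.resize(im[y0:y0+100,x0:x0+130],None,fx=6,fy=6,interpolation=cv2.INTER_CUBIC),'c3.png')
```

```text
[ 0.404  -0.1616  0.122 ] [-0.0013  0.0055  1.     -0.0015]
[256 189]
196 139
```

View pics/c3.png

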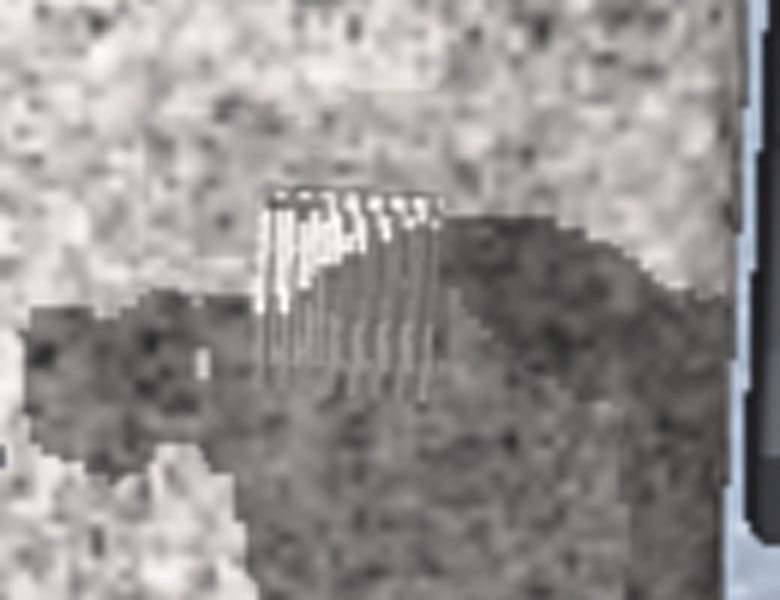

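Run:
```python
from h import *
d=np.load('pics/calw2.npz'); c=(d['arr_0'],d['arr_1'],d['arr_2'])
p=np.array([[261,212],[440,215],[263,388],[425,402]])/6+[196,139]
a=ray('wrist',p,0.02,c);print(a.round(4),a.mean(0))
p=np.array([[270,188],[440,194]])/6+[196,139]
print(ray('wrist',p,0.0,c).round(4))
v=a[2:].mean(0)-a[:2].mean(0);print(np.degrees(np.arctan2(v[1],v[0])))
v=a[[0,2]].mean(0)-a[[1,3]].mean(0);print(np.degrees(np.arctan2(v[1],v[0])))
```

```text
[[ 0.4195 -0.1712  0.02  ]
 [ 0.3903 -0.1704  0.02  ]
 [ 0.42   -0.141   0.02  ]
 [ 0.3928 -0.1382  0.02  ]] [ 0.40563803 -0.15518401  0.02      ]
[[ 0.4191 -0.1713  0.    ]
 [ 0.3893 -0.1699  0.    ]]
87.26923837502008
-3.7042364486000556
```

Call:
step_arm([
  {"slide": [0.002,0.006,-0.04],"roll": -2.8,"grip": -0.5},
  {"slide": [0,0,-0.04],"roll": 0,"grip": -0.5},
  {"slide": [0,0,0],"roll": 0,"grip": -0.5},
])

```text
time_s: 2.0
tool_pos: [0.4137, -0.1596, 0.0497]
eef_rot: [0.006, 0.032, 0.999, -0.003]
force: [-0.8, -0.1, 0.2]
opening: 0.749
```

Call:
step_arm([
  {"slide": [-0.008,0.0045,-0.01],"roll": 0.7,"grip": -0.5},
  {"slide": [0,0,0],"roll": 0,"grip": -0.5},
])

```text
time_s: 2.2
tool_pos: [0.4085, -0.157, 0.0439]
eef_rot: [0.007, 0.027, 1.0, -0.003]
force: [0.5, 0.4, 0.9]
opening: 0.749
```

Run:
```python
from h import *
s=ctrl.state(); print(s['time_s'],np.round(s['tool_pos'],4),np.round(s['eef_rot'],4),np.round(s['q'],3),np.round(s['dq'],3))
```

```text
2.2 [ 0.4085 -0.157   0.0439] [ 0.0072  0.0269  0.9996 -0.0033] [ 0.095  0.146 -0.729  0.013 -0.683 -0.159] [-0.026 -0.032  0.103  0.036 -0.061  0.006]
```

Call:
step_arm([
  {"slide": [-0.003,0.0015,-0.015],"roll": 0,"grip": -0.5},
  {"slide": [0,0,0],"roll": 0,"grip": -0.5},
  {"slide": [0,0,0],"roll": 0,"grip": -0.5},
])

```text
time_s: 2.5
tool_pos: [0.4122, -0.1572, 0.0366]
eef_rot: [0.013, 0.027, 1.0, -0.004]
force: [-0.0, -1.0, -0.2]
opening: 0.749
```

Run:
```python
from h import *
s=ctrl.state(); print(s['time_s'],np.round(s['tool_pos'],4),np.round(s['eef_rot'],4),np.round(s['q'],3),np.round(s['dq'],3),np.round(s['tau'],1))
for n in ['scene','wrist']:
    im=ctrl.camera(n); save(im,f'{n}3.png')
```

```text
2.5 [ 0.4122 -0.1572  0.0366] [ 0.0126  0.0271  0.9995 -0.0037] [ 0.096  0.157 -0.741  0.017 -0.649 -0.164] [-0.01  -0.016  0.014 -0.002 -0.023  0.001] [ -0.  -31.8  18.9   4.5   0.1  -0. ]
```

View pics/scene3.png

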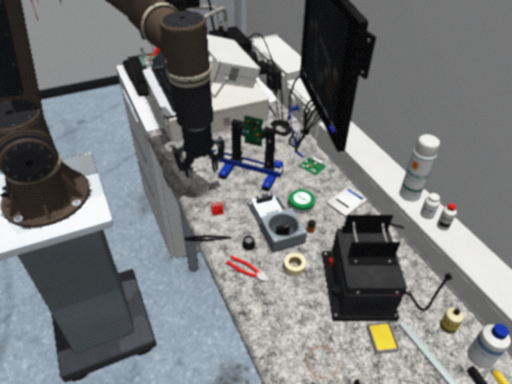

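View pics/wrist3.png

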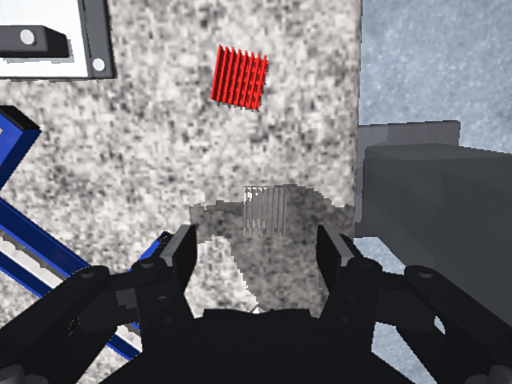

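Call:
step_arm([
  {"slide": [0,0,0.03],"roll": 0,"grip": -0.5},
])

```text
time_s: 2.7
tool_pos: [0.4096, -0.1572, 0.0647]
eef_rot: [0.01, 0.028, 1.0, -0.004]
force: [0.6, 0.5, 0.5]
opening: 0.75
```

Call:
step_arm([
  {"slide": [0,0,0.03],"roll": 0,"grip": -0.5},
])

```text
time_s: 2.8
tool_pos: [0.4096, -0.1574, 0.0962]
eef_rot: [0.009, 0.028, 1.0, -0.004]
force: [0.8, -0.2, -0.3]
opening: 0.748
```

Run:
```python
from h import *
s=ctrl.state(); print(s['time_s'],np.round(s['tool_pos'],4),np.round(s['eef_rot'],4),np.round(s['q'],3),np.round(s['dq'],3),np.round(s['tau'],1),np.round(s['force'],1))
```

```text
2.8 [ 0.4096 -0.1574  0.0962] [ 0.0093  0.0276  0.9996 -0.0039] [ 0.095  0.064 -0.666  0.014 -0.824 -0.16 ] [-0.001 -0.433  0.39  -0.02  -0.861  0.02 ] [ -0.3 -25.7  20.9   5.3   1.4  -0. ] [ 0.8 -0.2 -0.3]
```

Call:
step_arm([
  {"slide": [-0.004,0.001,-0.04],"roll": 0,"grip": -0.5},
])

```text
time_s: 2.9
tool_pos: [0.4129, -0.1566, 0.0639]
eef_rot: [0.017, 0.026, 0.999, -0.004]
force: [2.5, -0.3, -1.5]
opening: 0.75
```

Call:
step_arm([
  {"slide": [0,0,-0.02],"roll": 0,"grip": -0.5},
])

```text
time_s: 3.0
tool_pos: [0.4124, -0.1565, 0.0439]
eef_rot: [0.018, 0.027, 0.999, -0.004]
force: [0.0, 0.0, -0.6]
opening: 0.749
```

```bash
cat > st.py <<'E'
from h import *
s=ctrl.state(); print(s['time_s'],np.round(s['tool_pos'],4),np.round(s['eef_rot'],4),np.round(s['q'],3),np.round(s['dq'],3),np.round(s['tau'],1),np.round(s['force'],1),np.round(s['wrist_torque'],3),round(s['opening'],3))
E
python3 st.py
```

```text
3.0 [ 0.4124 -0.1565  0.0439] [ 0.0176  0.0269  0.9995 -0.0036] [ 0.099  0.139 -0.741  0.019 -0.657 -0.167] [-0.003  0.238 -0.123  0.06   0.495 -0.011] [  0.3 -34.7  22.    5.   -0.2  -0. ] [ 0.   0.  -0.6] [-0.01   0.234 -0.002] 0.749
```

Call:
step_arm([
  {"slide": [0,0,0.04],"roll": 0,"grip": -0.5},
  {"slide": [0,0,0.03],"roll": 0,"grip": -0.5},
  {"slide": [-0.02,0,0],"roll": 0,"grip": -0.5},
])

```text
time_s: 3.3
tool_pos: [0.3927, -0.157, 0.1148]
eef_rot: [0.014, 0.026, 1.0, -0.005]
force: [0.1, 0.3, -0.7]
opening: 0.754
```

```bash
python3 st.py
```

```text
3.3 [ 0.3927 -0.157   0.1148] [ 0.0144  0.0265  0.9995 -0.0045] [ 0.104  0.003 -0.679  0.017 -0.861 -0.167] [ 0.053 -0.355 -0.421 -0.023  0.016 -0.057] [ -0.6 -21.7  26.6   5.9  -0.8   0.2] [ 0.1  0.3 -0.7] [0.073 0.101 0.018] 0.754
```

Call:
step_arm([
  {"slide": [0,0,-0.02],"roll": 0,"grip": -0.5},
])

```text
time_s: 3.4
tool_pos: [0.3934, -0.1571, 0.0978]
eef_rot: [0.017, 0.027, 0.999, -0.004]
force: [-0.0, -0.0, -0.6]
opening: 0.748
```

```bash
python3 st.py
```

```text
3.4 [ 0.3934 -0.1571  0.0978] [ 0.0173  0.0266  0.9995 -0.0042] [ 0.103  0.024 -0.707  0.018 -0.807 -0.169] [-0.003  0.31  -0.222  0.029  0.586 -0.008] [ -0.  -30.   24.8   5.7  -1.6  -0. ] [-0.  -0.  -0.6] [ 0.043  0.061 -0.03 ] 0.748
```

Call:
step_arm([
  {"slide": [0,0,-0.02],"roll": 0,"grip": -0.5},
])

```text
time_s: 3.5
tool_pos: [0.3948, -0.1571, 0.0793]
eef_rot: [0.02, 0.026, 0.999, -0.004]
force: [0.3, -0.7, -0.3]
opening: 0.75
```

```bash
python3 st.py
```

```text
3.5 [ 0.3948 -0.1571  0.0793] [ 0.0195  0.0264  0.9995 -0.0041] [ 0.103  0.051 -0.733  0.019 -0.749 -0.17 ] [-0.003  0.253 -0.272  0.01   0.56  -0.015] [ -0.1 -29.7  23.3   5.3  -1.    0. ] [ 0.3 -0.7 -0.3] [0.002 0.127 0.   ] 0.75
```

Call:
step_arm([
  {"slide": [0,0,0.05],"roll": 0,"grip": -0.5},
])

```text
time_s: 3.6
tool_pos: [0.3895, -0.1569, 0.1214]
eef_rot: [0.012, 0.027, 1.0, -0.004]
force: [1.4, 1.0, 0.4]
opening: 0.749
```

Call:
step_arm([
  {"slide": [0.01,0,0.05],"roll": 0,"grip": -0.5},
])

```text
time_s: 3.7
tool_pos: [0.3977, -0.1572, 0.1723]
eef_rot: [0.01, 0.027, 1.0, -0.004]
force: [3.3, 0.7, -0.8]
opening: 0.75
```

Call:
step_arm([
  {"slide": [0,0,0.0],"roll": 0,"grip": -0.5},
])

```text
time_s: 3.8
tool_pos: [0.4022, -0.1577, 0.1788]
eef_rot: [0.015, 0.026, 1.0, -0.005]
force: [0.7, 0.9, -1.2]
opening: 0.748
```

```bash
python3 st.py
```

```text
3.8 [ 0.4022 -0.1577  0.1788] [ 0.015   0.0264  0.9995 -0.0049] [ 0.1   -0.054 -0.567  0.016 -1.029 -0.161] [-0.003  0.018 -0.096 -0.041  0.037 -0.001] [ -0.2 -23.5  28.2   6.5  -1.5   0.1] [ 0.7  0.9 -1.2] [ 0.049  0.018 -0.053] 0.748
```

Call:
step_arm([
  {"slide": [0,0,0]},
  {"slide": [0,0,0]},
  {"slide": [0,0,0]},
])

```text
invalid input at $.targets[0]: expected keys slide, roll, grip
```

```bash
python3 st.py
```

```text
3.8 [ 0.4022 -0.1577  0.1788] [ 0.015   0.0264  0.9995 -0.0049] [ 0.1   -0.054 -0.567  0.016 -1.029 -0.161] [-0.003  0.018 -0.096 -0.041  0.037 -0.001] [ -0.2 -23.5  28.2   6.5  -1.5   0.1] [ 0.7  0.9 -1.2] [ 0.049  0.018 -0.053] 0.748
```

Call:
step_arm([
  {"slide": [0,0,0.01]},
  {"slide": [0,0,0.01]},
  {"slide": [0,0,0.01]},
  {"slide": [0,0,0.01]},
])

```text
invalid input at $.targets[0]: expected keys slide, roll, grip
```

```bash
python3 st.py
```

```text
3.8 [ 0.4022 -0.1577  0.1788] [ 0.015   0.0264  0.9995 -0.0049] [ 0.1   -0.054 -0.567  0.016 -1.029 -0.161] [-0.003  0.018 -0.096 -0.041  0.037 -0.001] [ -0.2 -23.5  28.2   6.5  -1.5   0.1] [ 0.7  0.9 -1.2] [ 0.049  0.018 -0.053] 0.748
```

Call:
step_arm([
  {"slide": [0,0,0],"roll": 0,"grip": -0.5},
  {"slide": [0,0,0],"roll": 0,"grip": -0.5},
  {"slide": [0,0,0],"roll": 0,"grip": -0.5},
])

```text
time_s: 4.1
tool_pos: [0.4025, -0.1578, 0.1808]
eef_rot: [0.017, 0.027, 0.999, -0.005]
force: [-0.4, 0.8, -1.2]
opening: 0.752
```

```bash
python3 st.py
```

```text
4.1 [ 0.4025 -0.1578  0.1808] [ 0.0167  0.0266  0.9995 -0.0046] [ 0.1   -0.057 -0.565  0.016 -1.031 -0.161] [ 0.    -0.004  0.     0.001 -0.001  0.001] [  0.  -23.2  27.8   6.6   0.1   0. ] [-0.4  0.8 -1.2] [ 0.056  0.169 -0.003] 0.752
```

Call:
step_arm([
  {"slide": [0,0,-0.02],"roll": 0,"grip": -0.5},
  {"slide": [0,0,-0.02],"roll": 0,"grip": -0.5},
  {"slide": [0,0,-0.02],"roll": 0,"grip": -0.5},
  {"slide": [0,0,-0.02],"roll": 0,"grip": -0.5},
])

```text
time_s: 4.5
tool_pos: [0.4024, -0.158, 0.099]
eef_rot: [0.018, 0.026, 0.999, -0.005]
force: [0.1, 1.0, 0.1]
opening: 0.749
```

```bash
python3 st.py
```

```text
4.5 [ 0.4024 -0.158   0.099 ] [ 0.0178  0.0265  0.9995 -0.0047] [ 0.1    0.037 -0.69   0.019 -0.81  -0.165] [ 0.001  0.285 -0.301  0.01   0.577 -0.014] [ -0.1 -29.1  24.4   5.5  -0.9   0. ] [0.1 1.  0.1] [0.015 0.117 0.017] 0.749
```

Call:
step_arm([
  {"slide": [0.001,0.001,-0.02],"roll": 0,"grip": -0.5},
  {"slide": [0.001,0.001,-0.02],"roll": 0,"grip": -0.5},
  {"slide": [0.001,0.0007,-0.015],"roll": 0,"grip": -0.5},
  {"slide": [0,0,-0.01],"roll": 0,"grip": -0.5},
  {"slide": [0,0,-0.005],"roll": 0,"grip": -0.5},
])

```text
time_s: 5.0
tool_pos: [0.3999, -0.1557, 0.0214]
eef_rot: [0.012, 0.027, 1.0, -0.005]
force: [0.0, 0.0, 0.8]
opening: 0.755
```

```bash
python3 st.py
python3 - <<'E'
from h import *
im=ctrl.camera('wrist'); save(im,'w4.png')
E
```

```text
5.0 [ 0.3999 -0.1557  0.0214] [ 0.0122  0.0266  0.9996 -0.0053] [ 0.106  0.166 -0.786  0.024 -0.596 -0.179] [ 0.002  0.105 -0.061  0.008  0.155 -0.005] [  0.  -32.3  18.5   4.3   0.    0. ] [0.  0.  0.8] [0.057 0.103 0.   ] 0.755
```

View pics/w4.png

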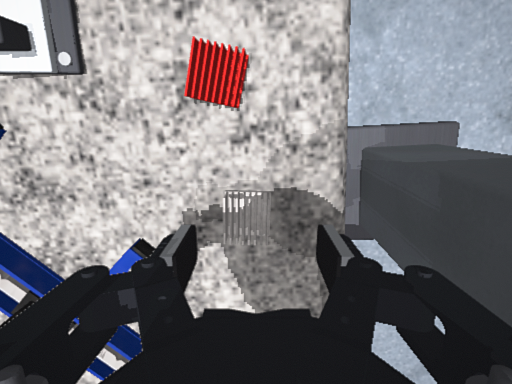

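Call:
step_arm([
  {"slide": [0.004,0,-0.008],"roll": 0,"grip": -0.5},
  {"slide": [0.002,0,-0.006],"roll": 0,"grip": -0.5},
  {"slide": [0,0,-0.002],"roll": 0,"grip": -0.5},
  {"slide": [0,0,0],"roll": 0,"grip": -0.5},
])

```text
time_s: 5.45
tool_pos: [0.4066, -0.1558, 0.0041]
eef_rot: [0.012, 0.027, 1.0, -0.005]
force: [0.6, 0.1, -0.8]
opening: 0.751
```

```bash
python3 st.py
python3 - <<'E'
from h import *
im=ctrl.camera('wrist'); save(im,'w5.png')
E
```

```text
5.45 [ 0.4066 -0.1558  0.0041] [ 0.012   0.0266  0.9996 -0.0054] [ 0.104  0.209 -0.791  0.026 -0.548 -0.18 ] [-0.001  0.003  0.005  0.002  0.001  0.001] [  0.  -33.8  17.1   4.    0.2  -0. ] [ 0.6  0.1 -0.8] [ 0.029  0.083 -0.011] 0.751
```

View pics/w5.png

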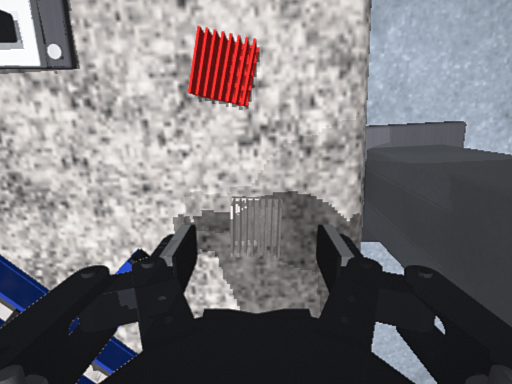

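The sink (px 232–281) is centred between the pads, so I'm closing gently.

Call:
step_arm([
  {"slide": [0,0,0],"roll": 0,"grip": 1},
  {"slide": [0,0,0],"roll": 0,"grip": 1},
  {"slide": [0,0,0],"roll": 0,"grip": 1},
  {"slide": [0,0,0],"roll": 0,"grip": 1},
  {"slide": [0,0,0],"roll": 0,"grip": 1},
], grip_force=30)

```text
time_s: 6.0
tool_pos: [0.4074, -0.1558, 0.0054]
eef_rot: [0.013, 0.026, 1.0, -0.005]
force: [0.3, 0.2, -0.2]
opening: -0.002
```

Call:
step_arm([
  {"slide": [0,0,0],"roll": 0,"grip": 1},
  {"slide": [0,0,0.005],"roll": 0,"grip": 1},
  {"slide": [0,0,0.01],"roll": 0,"grip": 1},
  {"slide": [0,0,0.02],"roll": 0,"grip": 1},
])

```text
time_s: 6.4
tool_pos: [0.4052, -0.1558, 0.0398]
eef_rot: [0.011, 0.027, 1.0, -0.005]
force: [1.7, 1.2, -0.4]
opening: 0.005
```

```bash
python3 st.py
python3 - <<'E'
from h import *
im=ctrl.camera('wrist'); save(im,'w6.png')
E
```

```text
6.4 [ 0.4052 -0.1558  0.0398] [ 0.0106  0.0267  0.9996 -0.0054] [ 0.104  0.142 -0.751  0.022 -0.658 -0.175] [-0.    -0.382  0.252 -0.015 -0.632  0.025] [ -0.1 -28.4  18.4   4.6   1.4  -0.1] [ 1.7  1.2 -0.4] [ 0.074  0.018 -0.015] 0.005
```

View pics/w6.png

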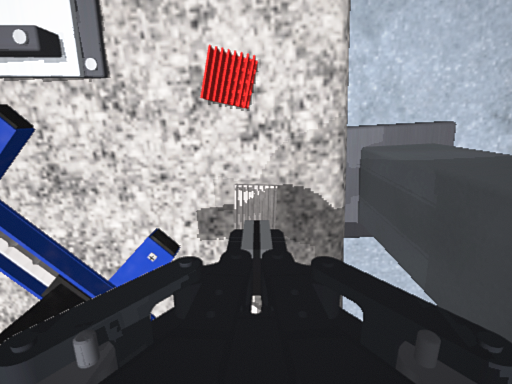

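Run:
```python
from h import *
s=ctrl.state(); c=cal('wrist'); K,r,t=c; R=cv2.Rodrigues(r)[0]
print('cam',-R.T@t, R[2], s['tool_pos'])
print(proj('wrist',[s['tool_pos'],s['tool_pos']+np.array([0,0,.019]),[.4055,-.1553,0],[.4055,-.1553,.02],[.4055,-.1713,0]]))
a=[[.42,-.247,0],[0.417,-.247,.02]]
print(proj('wrist',a), proj('top',a))
for n in ['scene','top']:
    im=ctrl.camera(n); print(proj(n,[s['tool_pos'],[.4055,-.1553,.01]])); save(im,n+'6.png'); 
    p=proj(n,[s['tool_pos']])[0].astype(int); save(cv2.resize(im[p[1]-50:p[1]+50,p[0]-60:p[0]+70],None,fx=6,fy=6,interpolation=cv2.INTER_CUBIC),n+'6c.png')
```

```text
cam [ 0.39938004 -0.21980652  0.20877818] [ 0.03836151  0.24630558 -0.96843273] [ 0.40750991 -0.15594108  0.04321529]
[[255.59140745 221.89483286]
 [254.63855194 234.04765092]
 [259.75493583 202.55568241]
 [259.36380938 210.83124945]
 [258.73089097 182.75390171]]
[[232.85677428  79.47899896]
 [234.15846071  75.02745114]] [[254.91445197 240.8899402 ]
 [255.13232132 241.84385422]]
[[201.09896159 180.13909983]
 [201.18007648 188.85685224]]
[[212.65744891 246.18727505]
 [213.59607834 247.60363114]]
```

View pics/scene6c.png

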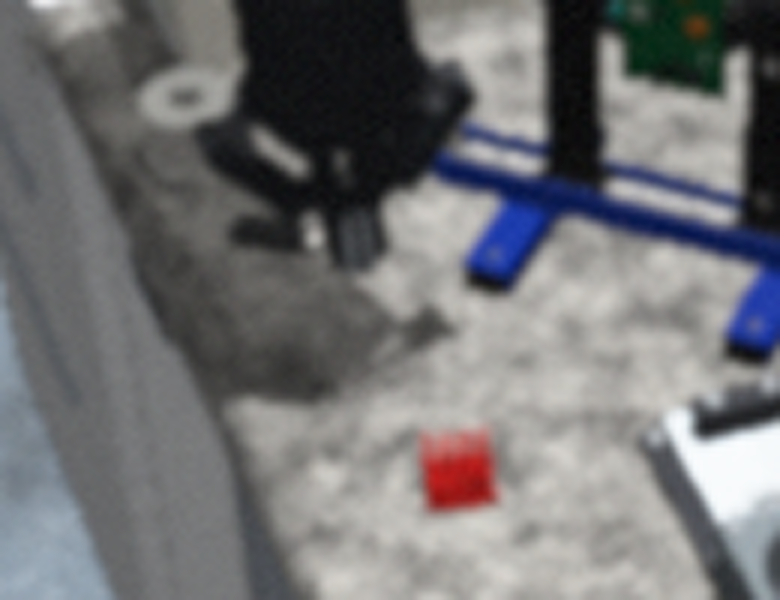

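Run:
```python
from h import *
im=cv2.cvtColor(cv2.imread('pics/scene6.png'),cv2.COLOR_BGR2RGB)
c=im[165:215,170:250].astype(float); c=np.clip((c-40)*1.8,0,255).astype(np.uint8)
save(cv2.resize(c,None,fx=10,fy=10,interpolation=cv2.INTER_CUBIC),'s6d.png')
c=cv2.cvtColor(cv2.imread('pics/w6.png'),cv2.COLOR_BGR2RGB)[165:245,190:350].astype(float); c=np.clip((c-20)*1.5,0,255).astype(np.uint8)
save(cv2.resize(c,None,fx=5,fy=5,interpolation=cv2.INTER_NEAREST),'w6d.png')
```

```text
(no output)
```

View pics/s6d.png

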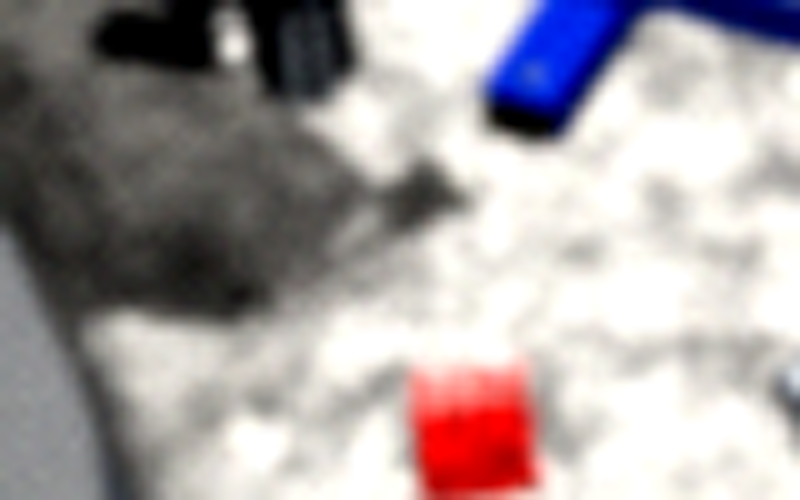

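View pics/w6d.png

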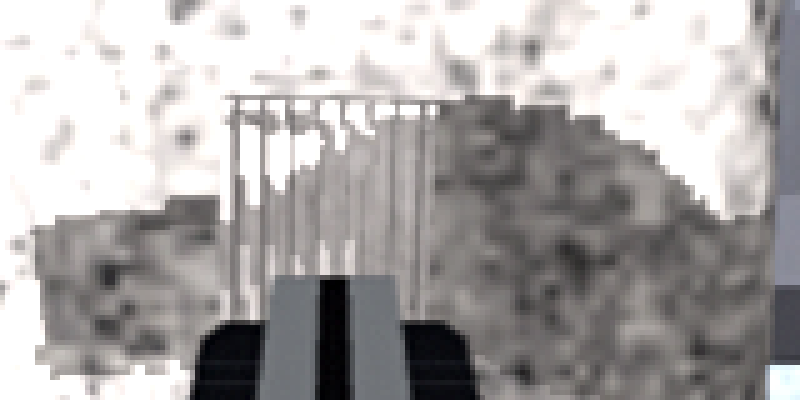

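Run:
```python
from h import *
p=np.array([[232,97],[440,100]])/5+[190,165]
print(ray('wrist',p,0.0).round(4)); print(ray('wrist',p,0.02).round(4))
p=np.array([[235,118],[425,115]])/5+[190,165]
print(ray('wrist',p,0.02).round(4))
```

```text
[[ 0.4225 -0.171   0.    ]
 [ 0.3907 -0.1691  0.    ]]
[[ 0.4203 -0.1757  0.02  ]
 [ 0.3915 -0.174   0.02  ]]
[[ 0.4201 -0.1727  0.02  ]
 [ 0.3937 -0.1719  0.02  ]]
```

Call:
step_arm([
  {"slide": [0,0.01,0.02],"roll": 0,"grip": -0.5},
  {"slide": [0,0.02,0.02],"roll": 0,"grip": -0.5},
  {"slide": [0,0.02,0.02],"roll": 0,"grip": -0.5},
  {"slide": [0,0.01,0.01],"roll": 0,"grip": -0.5},
])

```text
time_s: 6.95
tool_pos: [0.4043, -0.0951, 0.1107]
eef_rot: [0.01, 0.029, 1.0, -0.005]
force: [0.4, 0.3, 0.1]
opening: 0.679
```

```bash
python3 st.py
python3 - <<'E'
from h import *
im=ctrl.camera('wrist'); save(im,'w7.png')
np.save('pics/w7.npy',im); np.savez('pics/calw7.npz',*cal('wrist'))
p=proj('wrist',[[.4055,-.1553,0.02]])[0].astype(int);print(p)
y0=max(p[1]-50,0);x0=p[0]-60
save(cv2.resize(im[y0:y0+100,x0:x0+130],None,fx=6,fy=6,interpolation=cv2.INTER_NEAREST),'w7c.png');print(x0,y0)
E
```

```text
6.95 [ 0.4043 -0.0951  0.1107] [ 0.0104  0.0286  0.9995 -0.0053] [ 0.266 -0.001 -0.696  0.021 -0.859 -0.338] [ 0.269 -0.171  0.081 -0.008 -0.279 -0.262] [ -1.6 -23.7  23.7   5.7   0.2   0.2] [0.4 0.3 0.1] [ 0.083 -0.005  0.044] 0.679
[253 121]
193 71
```

View pics/w7c.png

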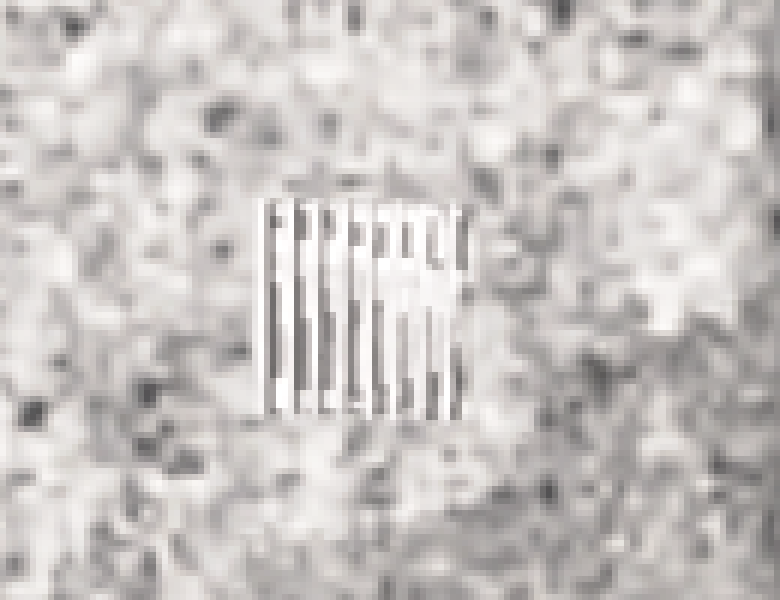

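Run:
```python
from h import *
d=np.load('pics/calw7.npz'); c=(d['arr_0'],d['arr_1'],d['arr_2'])
K,r,t=c;print(-cv2.Rodrigues(r)[0].T@t)
p=np.array([[262,200],[470,203],[262,415],[465,418]])/6+[193,71]
for z in (0,.02):print(ray('wrist',p,z,c).round(4))
im=ctrl.camera('scene'); save(im,'s7.png')
p=proj('scene',[[.4055,-.1553,0.01]])[0].astype(int);print(p)
save(cv2.resize(im[p[1]-30:p[1]+30,p[0]-40:p[0]+40],None,fx=9,fy=9,interpolation=cv2.INTER_CUBIC),'s7c.png')
im=ctrl.camera('top'); 
p=proj('top',[[.4055,-.1553,0.01]])[0].astype(int);print(p)
save(cv2.resize(im[p[1]-30:p[1]+30,p[0]-40:p[0]+60],None,fx=8,fy=8,interpolation=cv2.INTER_CUBIC),'t7c.png')
```

```text
[ 0.39719114 -0.15851303  0.27726258]
[[ 0.4214 -0.172   0.    ]
 [ 0.3883 -0.1697  0.    ]
 [ 0.4239 -0.1382  0.    ]
 [ 0.3906 -0.1359  0.    ]]
[[ 0.4196 -0.1711  0.02  ]
 [ 0.3889 -0.1689  0.02  ]
 [ 0.422  -0.1397  0.02  ]
 [ 0.3911 -0.1375  0.02  ]]
[201 188]
[213 247]
```

View pics/s7c.png

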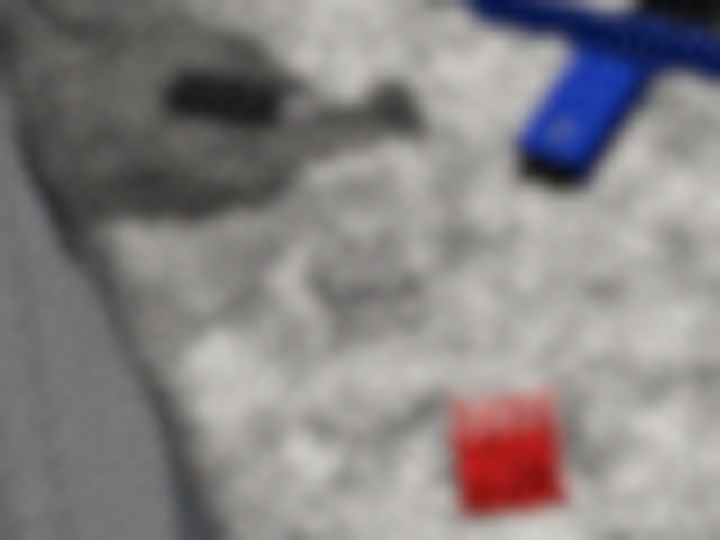

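View pics/t7c.png

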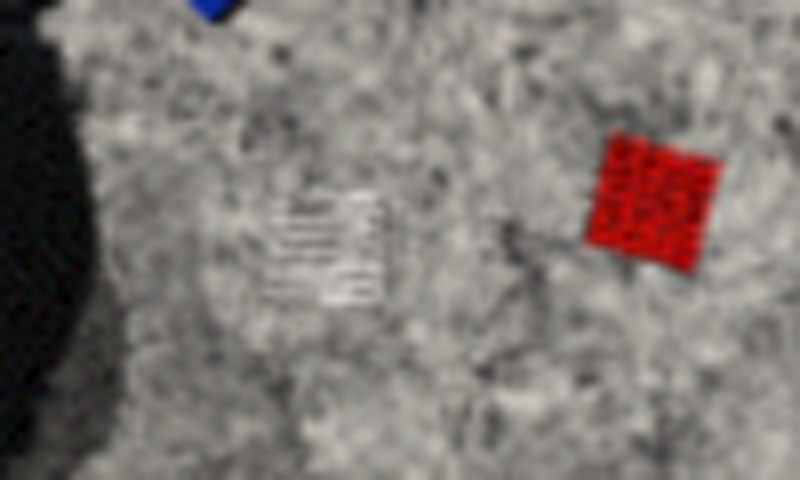

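Run:
```python
from h import *
d=np.load('pics/calw2.npz'); c2=(d['arr_0'],d['arr_1'],d['arr_2'])
d=np.load('pics/calw7.npz'); c7=(d['arr_0'],d['arr_1'],d['arr_2'])
for n,c in(('w2',c2),('w7',c7)):
    print(n,-cv2.Rodrigues(c[1])[0].T@c[2])
p2=np.array([[261,190],[442,196],[263,388],[425,402]])/6+[196,139]
for z in (0,.02):print(ray('w',p2,z,c2).round(4))
im=np.load('pics/w2.npy')
save(cv2.resize(im[160:215,225:285],None,fx=12,fy=10,interpolation=cv2.INTER_NEAREST),'w2n.png')
im=np.load('pics/w1.npy')
```

```text
w2 [ 0.40325719 -0.22694014  0.28717208]
w7 [ 0.39719114 -0.15851303  0.27726258]
[[ 0.4207 -0.171   0.    ]
 [ 0.3889 -0.1695  0.    ]
 [ 0.4213 -0.1346  0.    ]
 [ 0.392  -0.1315  0.    ]]
[[ 0.4194 -0.1749  0.02  ]
 [ 0.3899 -0.1735  0.02  ]
 [ 0.42   -0.141   0.02  ]
 [ 0.3928 -0.1382  0.02  ]]
```

View pics/w2n.png

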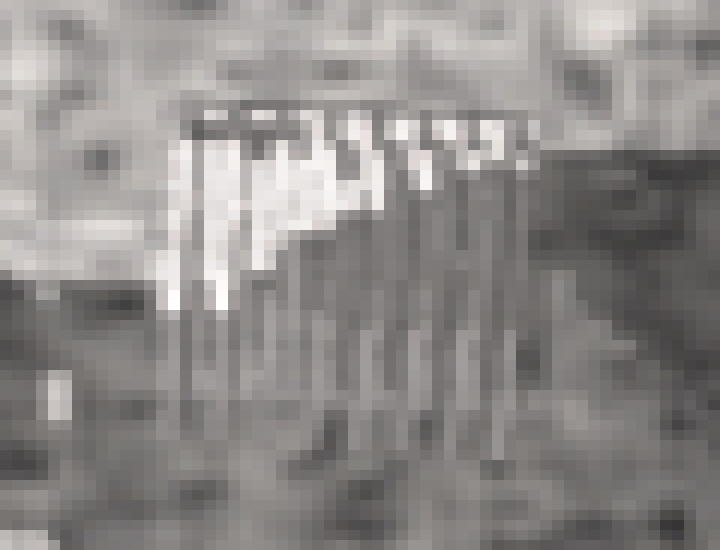

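View pics/s7.png

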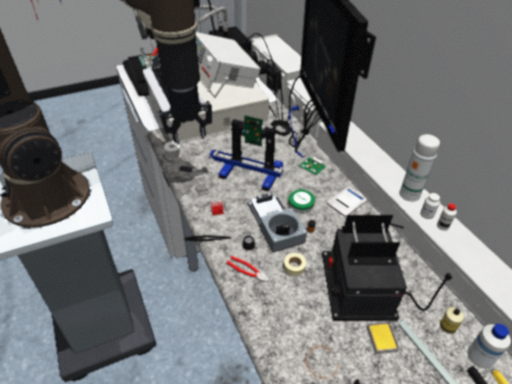

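Call:
step_arm([
  {"slide": [0,-0.01,-0.01],"roll": 0,"grip": -0.5},
  {"slide": [0,-0.02,-0.02],"roll": 0,"grip": -0.5},
  {"slide": [0,-0.02,-0.02],"roll": 0,"grip": -0.5},
  {"slide": [0,-0.01,-0.02],"roll": 0,"grip": -0.5},
  {"slide": [0,0,-0.01],"roll": 0,"grip": -0.5},
])

```text
time_s: 7.6
tool_pos: [0.4007, -0.1613, 0.0218]
eef_rot: [0.008, 0.028, 1.0, -0.005]
force: [0.1, -0.1, -0.2]
opening: 0.75
```

Call:
step_arm([
  {"slide": [0,0,-0.01],"roll": 0,"grip": -0.5},
  {"slide": [0,0,-0.005],"roll": 0,"grip": -0.5},
  {"slide": [0,0,0],"roll": 0,"grip": -0.2},
  {"slide": [0,0,0],"roll": 0,"grip": 0},
])

```text
time_s: 8.0
tool_pos: [0.394, -0.1656, -0.0005]
eef_rot: [0.002, 0.031, 1.0, -0.005]
force: [1.1, 0.3, 0.6]
opening: 0.5
```

```bash
python3 st.py
python3 - <<'E'
from h import *
im=ctrl.camera('wrist'); save(im,'w8.png')
E
```

```text
8.0 [ 0.394  -0.1656 -0.0005] [ 0.0017  0.031   0.9995 -0.0055] [ 0.079  0.217 -0.795  0.021 -0.557 -0.159] [-0.012  0.017 -0.008  0.     0.009  0.005] [ -0.1 -33.9  16.5   3.9   0.    0. ] [1.1 0.3 0.6] [ 0.048  0.002 -0.031] 0.5
```

View pics/w8.png

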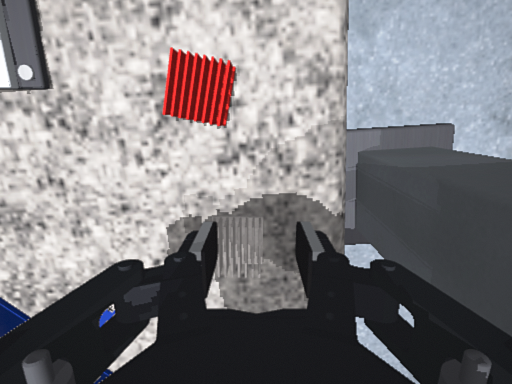

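Call:
step_arm([
  {"slide": [0.005,0.004,0.003],"roll": 0,"grip": -0.1},
  {"slide": [0.004,0.004,0.002],"roll": 0,"grip": -0.1},
  {"slide": [0.001,0.001,0],"roll": 0,"grip": 0},
  {"slide": [0,0,0],"roll": 0,"grip": 0},
])

```text
time_s: 8.45
tool_pos: [0.407, -0.1553, 0.0068]
eef_rot: [0.004, 0.03, 1.0, -0.005]
force: [0.2, -0.3, -0.4]
opening: 0.506
```

```bash
python3 st.py
python3 - <<'E'
from h import *
im=ctrl.camera('wrist'); save(cv2.resize(im[180:300,170:340],None,fx=4,fy=4,interpolation=cv2.INTER_CUBIC),'w9.png')
E
```

```text
8.45 [ 0.407  -0.1553  0.0068] [ 0.004   0.0303  0.9995 -0.0053] [ 0.103  0.212 -0.773  0.021 -0.579 -0.181] [ 0.007 -0.01   0.006  0.    -0.004 -0.001] [ -0.  -34.7  17.5   4.1   0.   -0. ] [ 0.2 -0.3 -0.4] [ 0.083  0.036 -0.039] 0.506
```

View pics/w9.png

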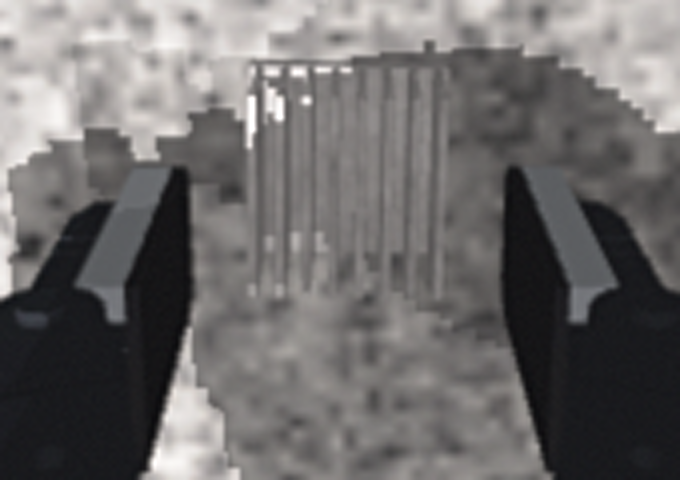

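Call:
step_arm([
  {"slide": [0,0,-0.005],"roll": 0,"grip": 0},
  {"slide": [0,0,-0.004],"roll": 0,"grip": 0},
])

```text
time_s: 8.7
tool_pos: [0.4074, -0.1551, -0.0021]
eef_rot: [0.005, 0.03, 1.0, -0.005]
force: [0.1, -0.5, 0.3]
opening: 0.499
```

Call:
step_arm([
  {"slide": [0,0,-0.003],"roll": 0,"grip": 0},
])

```text
time_s: 8.8
tool_pos: [0.4071, -0.1551, -0.0056]
eef_rot: [0.005, 0.03, 1.0, -0.005]
force: [-0.2, -0.3, 0.1]
opening: 0.5
```

Call:
step_arm([
  {"slide": [0,0,-0.003],"roll": 0,"grip": 0},
])

```text
time_s: 8.9
tool_pos: [0.4069, -0.1552, -0.0091]
eef_rot: [0.004, 0.03, 1.0, -0.005]
force: [0.2, -0.5, 0.1]
opening: 0.5
```

Call:
step_arm([
  {"slide": [0,0,-0.004],"roll": 0,"grip": 0},
  {"slide": [0,0,-0.003],"roll": 0,"grip": 0},
])

```text
time_s: 9.1
tool_pos: [0.4065, -0.1553, -0.017]
eef_rot: [0.004, 0.03, 1.0, -0.005]
force: [0.1, -0.1, 0.4]
opening: 0.495
```

```bash
python3 st.py
python3 - <<'E'
from h import *
im=ctrl.camera('wrist'); save(cv2.resize(im[180:300,170:340],None,fx=4,fy=4,interpolation=cv2.INTER_CUBIC),'w10.png')
im=ctrl.camera('scene'); save(cv2.resize(im[140:220,150:270],None,fx=6,fy=6,interpolation=cv2.INTER_CUBIC),'s10.png')
E
```

```text
9.1 [ 0.4065 -0.1553 -0.017 ] [ 0.0041  0.0302  0.9995 -0.0052] [ 0.103  0.259 -0.798  0.024 -0.508 -0.184] [-0.002  0.067 -0.032  0.004  0.096 -0.004] [  0.  -37.1  15.6   3.6  -0.1   0. ] [ 0.1 -0.1  0.4] [0.023 0.043 0.032] 0.495
```

View pics/w10.png

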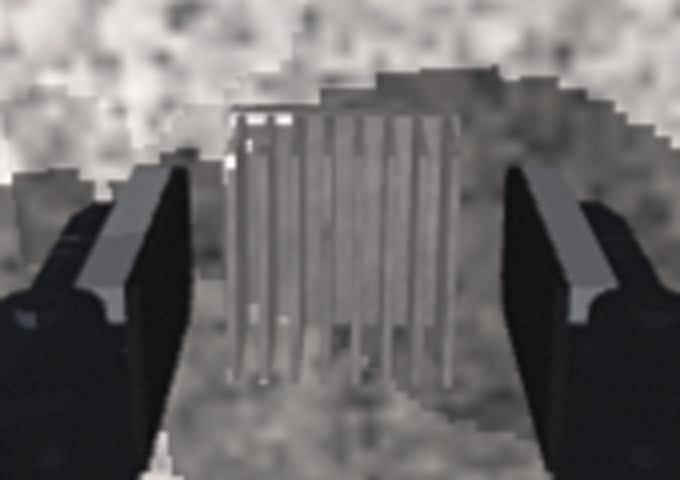

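View pics/s10.png

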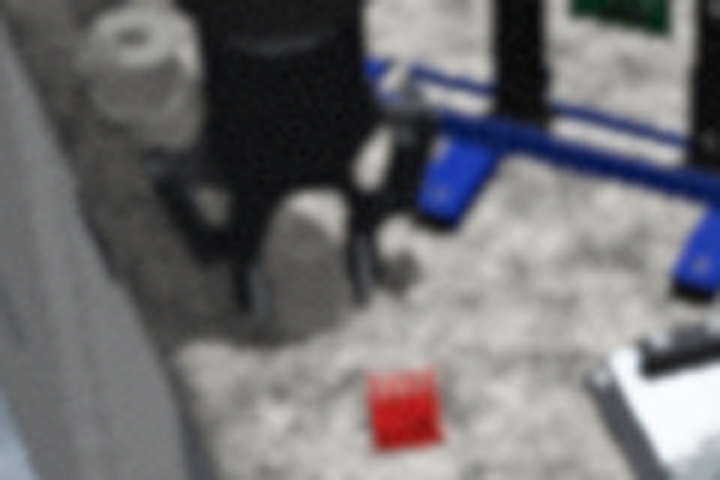

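Call:
step_arm([
  {"slide": [0,0,-0.002],"roll": 0,"grip": 0},
  {"slide": [0,0,-0.001],"roll": 0,"grip": 0},
  {"slide": [0,0,0],"roll": 0,"grip": 0.1},
])

```text
time_s: 9.5
tool_pos: [0.4064, -0.1554, -0.0203]
eef_rot: [0.004, 0.03, 1.0, -0.005]
force: [0.0, 0.1, 0.3]
opening: 0.445
```

Call:
step_arm([
  {"slide": [0,0,0],"roll": 0,"grip": 1},
  {"slide": [0,0,0],"roll": 0,"grip": 1},
  {"slide": [0,0,0],"roll": 0,"grip": 1},
  {"slide": [0,0,0],"roll": 0,"grip": 1},
], grip_force=25)

```text
time_s: 9.9
tool_pos: [0.4065, -0.1553, -0.0199]
eef_rot: [0.004, 0.03, 1.0, -0.005]
force: [-0.3, -0.1, -0.3]
opening: 0.346
```

```bash
python3 st.py
```

```text
9.9 [ 0.4065 -0.1553 -0.0199] [ 0.004   0.0302  0.9995 -0.0053] [ 0.103  0.264 -0.801  0.024 -0.499 -0.184] [ 0.    -0.003 -0.    -0.001  0.001 -0.001] [ -0.  -37.   15.4   3.6   0.   -0. ] [-0.3 -0.1 -0.3] [0.061 0.069 0.001] 0.346
```

Call:
step_arm([
  {"slide": [0,0,0.005],"roll": 0,"grip": 1},
  {"slide": [0,0,0.015],"roll": 0,"grip": 1},
  {"slide": [0,0,0.02],"roll": 0,"grip": 1},
  {"slide": [0,0,0.02],"roll": 0,"grip": 1},
  {"slide": [0,0,0.02],"roll": 0,"grip": 1},
])

```text
time_s: 10.4
tool_pos: [0.4036, -0.1555, 0.0613]
eef_rot: [0.001, 0.03, 1.0, -0.006]
force: [1.2, 0.1, -0.9]
opening: 0.344
```

Call:
step_arm([
  {"slide": [0.008,-0.01,0.015],"roll": 0,"grip": 1},
  {"slide": [0.015,-0.02,0.005],"roll": 0,"grip": 1},
  {"slide": [0.015,-0.02,0],"roll": 0.5,"grip": 1},
  {"slide": [0.015,-0.02,0],"roll": 0.5,"grip": 1},
  {"slide": [0.015,-0.02,0],"roll": 0.5,"grip": 1},
])

```text
time_s: 10.9
tool_pos: [0.4743, -0.2469, 0.0887]
eef_rot: [0.005, 0.015, 1.0, -0.005]
force: [0.5, 0.8, 0.2]
opening: 0.347
```

```bash
python3 st.py;python3 - <<'E'
from h import *
im=ctrl.camera('wrist'); np.save('pics/w11.npy',im);save(im,'w11.png')
E
```

```text
10.9 [ 0.4743 -0.2469  0.0887] [ 0.0054  0.0149  0.9999 -0.0052] [-0.106  0.233 -0.474  0.013 -0.852  0.068] [-0.404  0.345  0.498 -0.01  -0.14   0.501] [  1.7 -45.7  21.9   5.7   0.2  -0.8] [0.5 0.8 0.2] [ 0.099 -0.025 -0.035] 0.347
```

View pics/w11.png

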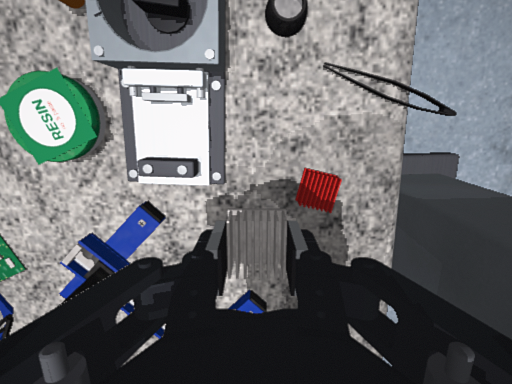

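Call:
step_arm([
  {"slide": [0.02,-0.008,0.002],"roll": 0.5,"grip": 1},
  {"slide": [0.02,-0.004,0],"roll": 0,"grip": 1},
  {"slide": [0.012,0,0],"roll": 0,"grip": 1},
  {"slide": [0.005,0,0],"roll": 0,"grip": 1},
  {"slide": [0,0,0],"roll": 0,"grip": 1},
])

```text
time_s: 11.45
tool_pos: [0.5346, -0.2623, 0.0909]
eef_rot: [0.005, 0.011, 1.0, -0.005]
force: [-0.8, 0.3, 0.1]
opening: 0.349
```

```bash
python3 st.py;python3 - <<'E'
from h import *
np.savez('pics/calw12.npz',*cal('wrist'))
im=ctrl.camera('wrist'); np.save('pics/w12.npy',im);save(im,'w12.png')
im=ctrl.camera('top'); np.save('pics/top12.npy',im)
E
```

```text
11.45 [ 0.5346 -0.2623  0.0909] [ 0.0051  0.0114  0.9999 -0.0055] [-0.121  0.322 -0.339  0.012 -0.899  0.091] [ 0.003 -0.005 -0.012 -0.005 -0.002 -0.001] [ -0.1 -50.5  25.5   6.    0.1  -0. ] [-0.8  0.3  0.1] [ 0.108  0.107 -0.032] 0.349
```

View pics/w12.png

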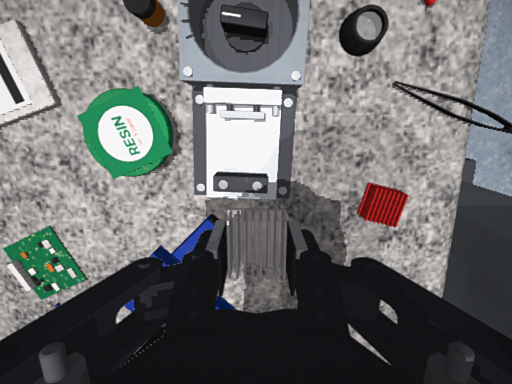

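Excellent view. The bed and jaws are at px (190–300, 85–200) and the knob is at (245,22). I'll measure the fixture points next.

Run:
```python
from h import *
im=np.load('pics/w12.npy')
save(cv2.resize(im[75:205,180:310],None,fx=4.6,fy=4.6,interpolation=cv2.INTER_CUBIC),'w12c.png')
save(cv2.resize(im[0:90,175:315],None,fx=5,fy=5,interpolation=cv2.INTER_CUBIC),'w12k.png')
```

```text
(no output)
```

View pics/w12c.png

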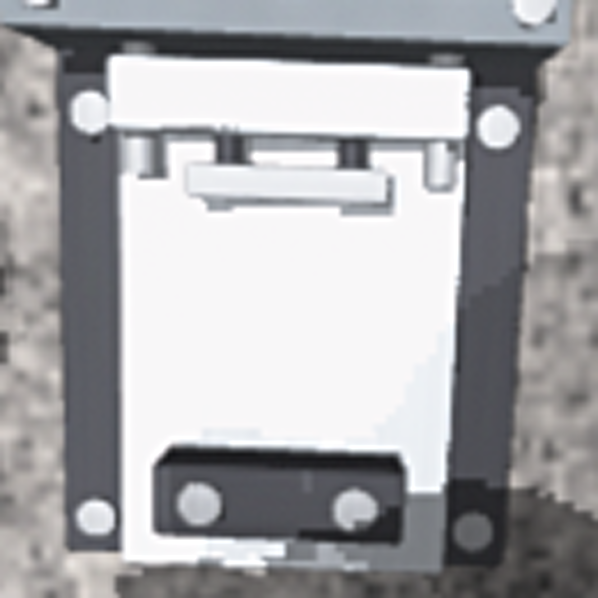

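View pics/w12k.png

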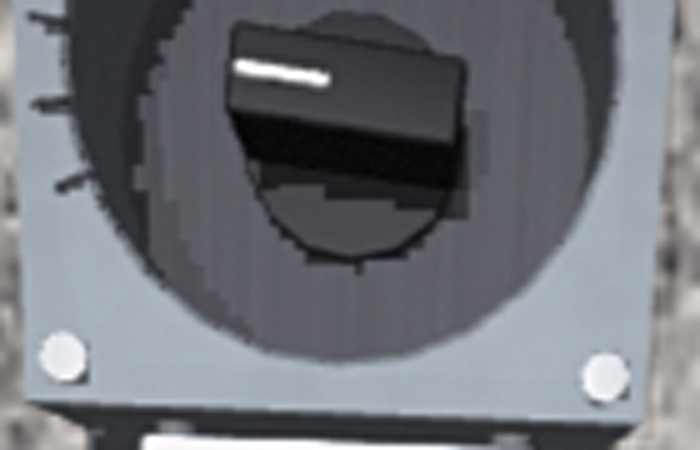

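Run:
```python
from h import *
d=np.load('pics/calw12.npz'); c=(d['arr_0'],d['arr_1'],d['arr_2'])
print(-cv2.Rodrigues(c[1])[0].T@c[2])
C=lambda p:np.array(p,float)/4.6+[180,75]
Kk=lambda p:np.array(p,float)/5+[175,0]
print('blk edge',ray('',Kk([[28,400],[643,418]]),.042,c).round(4))
print('bedL',ray('',C([[120,190],[122,560]]),.012,c).round(4))
print('bedR',ray('',C([[463,190],[443,570]]),.012,c).round(4))
print('backjaw top face edge',ray('',C([[158,465],[405,465]]),.032,c).round(4))
print('backjaw bottom',ray('',C([[165,448],[400,448]]),.012,c).round(4))
print('back rear',ray('',C([[155,533],[400,540]]),.032,c).round(4))
print('movface',ray('',C([[187,196],[390,203]]),.029,c).round(4))
print('block +y edge',ray('',C([[107,130],[468,138]]),.029,c).round(4),ray('',C([[107,55],[468,68]]),.029,c).round(4))
print('base plate corners',ray('',C([[70,550],[502,565]]),.006,c).round(4))
print('knob top corners',ray('',Kk([[232,22],[467,62],[228,108],[457,145]]),.0345,c).round(4))
print('screws', ray('',Kk([[64,357],[605,378]]),.044,c).round(4))
```

```text
[ 0.53107075 -0.32637608  0.25647771]
blk edge [[ 0.5875 -0.3542  0.042 ]
 [ 0.4982 -0.3496  0.042 ]]
bedL [[ 0.5762 -0.3286  0.012 ]
 [ 0.5807 -0.2573  0.012 ]]
bedR [[ 0.5127 -0.3271  0.012 ]
 [ 0.5167 -0.2539  0.012 ]]
backjaw top face edge [[ 0.5689 -0.2805  0.032 ]
 [ 0.5246 -0.2796  0.032 ]]
backjaw bottom [[ 0.5707 -0.2798  0.012 ]
 [ 0.525  -0.2788  0.012 ]]
back rear [[ 0.5703 -0.2679  0.032 ]
 [ 0.5257 -0.2657  0.032 ]]
movface [[ 0.5616 -0.3272  0.029 ]
 [ 0.5265 -0.3252  0.029 ]]
block +y edge [[ 0.5746 -0.3384  0.029 ]
 [ 0.5131 -0.3356  0.029 ]] [[ 0.5738 -0.3504  0.029 ]
 [ 0.5131 -0.3469  0.029 ]]
base plate corners [[ 0.5924 -0.2579  0.006 ]
 [ 0.5044 -0.2529  0.006 ]]
knob top corners [[ 0.5561 -0.4045  0.0345]
 [ 0.5229 -0.3986  0.0345]
 [ 0.5572 -0.3937  0.0345]
 [ 0.5245 -0.3881  0.0345]]
screws [[ 0.5813 -0.3596  0.044 ]
 [ 0.5041 -0.3549  0.044 ]]
```

Call:
step_arm([
  {"slide": [0.003,-0.01,-0.005],"roll": -0.5,"grip": 1},
  {"slide": [0.004,-0.014,-0.015],"roll": -0.7,"grip": 1},
  {"slide": [0.003,-0.011,-0.018],"roll": -0.6,"grip": 1},
  {"slide": [0.001,-0.005,-0.012],"roll": -0.2,"grip": 1},
  {"slide": [0,-0.0015,-0.005],"roll": 0,"grip": 1},
])

```text
time_s: 12.05
tool_pos: [0.5441, -0.3069, 0.0328]
eef_rot: [0.006, 0.03, 1.0, -0.005]
force: [0.5, 0.9, -0.5]
opening: 0.343
```

```bash
python3 st.py
```

```text
12.05 [ 0.5441 -0.3069  0.0328] [ 0.0056  0.0302  0.9995 -0.0055] [-0.196  0.429 -0.33   0.012 -0.799  0.126] [-0.037  0.081 -0.028  0.002  0.103  0.025] [  0.1 -57.7  23.3   5.5   0.1  -0. ] [ 0.5  0.9 -0.5] [0.049 0.162 0.056] 0.343
```

Call:
step_arm([
  {"slide": [0.001,0.001,-0.008],"roll": 0,"grip": 1},
  {"slide": [0.0005,0.001,-0.008],"roll": 0,"grip": 1},
  {"slide": [0,0,-0.005],"roll": 0,"grip": 1},
  {"slide": [0,0,0],"roll": 0,"grip": 1},
])

```text
time_s: 12.45
tool_pos: [0.5445, -0.3048, 0.0086]
eef_rot: [0.004, 0.031, 1.0, -0.005]
force: [0.2, -0.0, -0.2]
opening: 0.348
```

```bash
python3 st.py;python3 - <<'E'
from h import *
im=ctrl.camera('wrist'); save(cv2.resize(im[90:300,170:350],None,fx=3.4,fy=2.8,interpolation=cv2.INTER_CUBIC),'w13.png')
im=ctrl.camera('scene'); save(cv2.resize(im[180:250,230:330],None,fx=7,fy=7,interpolation=cv2.INTER_CUBIC),'s13.png')
E
```

```text
12.45 [ 0.5445 -0.3048  0.0086] [ 0.0044  0.0306  0.9995 -0.0052] [-0.192  0.459 -0.349  0.013 -0.752  0.121] [ 0.005 -0.006  0.004  0.004 -0.003 -0.001] [ -0.1 -58.1  21.8   5.2   0.2  -0. ] [ 0.2 -0.  -0.2] [ 0.036  0.03  -0.028] 0.348
```

View pics/w13.png

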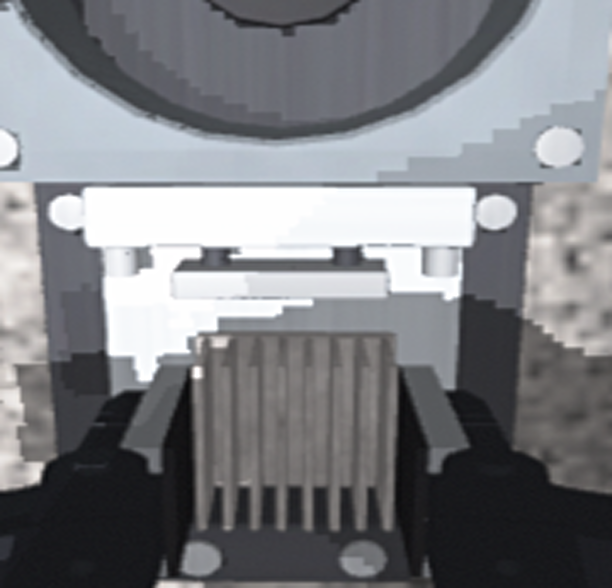

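View pics/s13.png

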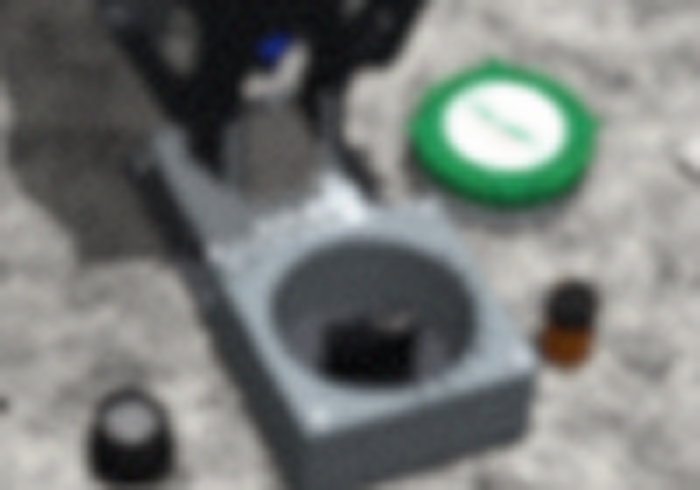

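Call:
step_arm([
  {"slide": [0.001,0,-0.006],"roll": 0,"grip": 1},
  {"slide": [0,0,-0.005],"roll": 0,"grip": 1},
  {"slide": [0,0,-0.002],"roll": 0,"grip": 1},
  {"slide": [0,0,0],"roll": 0,"grip": 1},
])

```text
time_s: 12.95
tool_pos: [0.5473, -0.3048, -0.0031]
eef_rot: [0.006, 0.03, 1.0, -0.006]
force: [0.0, 0.2, -0.3]
opening: 0.347
```

Call:
step_arm([
  {"slide": [0,0,-0.0015],"roll": 0,"grip": 1},
  {"slide": [0,0,0],"roll": 0,"grip": 1},
])

```text
time_s: 13.15
tool_pos: [0.5473, -0.3048, -0.0046]
eef_rot: [0.006, 0.03, 1.0, -0.006]
force: [-0.2, 0.5, 0.6]
opening: 0.347
```

```bash
python3 st.py
```

```text
13.15 [ 0.5473 -0.3048 -0.0046] [ 0.0064  0.03    0.9995 -0.0057] [-0.191  0.477 -0.358  0.014 -0.721  0.12 ] [ 0.001 -0.002  0.004  0.003 -0.003 -0.   ] [  0.  -59.2  21.3   5.1   0.1  -0. ] [-0.2  0.5  0.6] [-0.014  0.043  0.023] 0.347
```

Call:
step_arm([
  {"slide": [-0.001,0,-0.0015],"roll": 0,"grip": 1},
  {"slide": [0,0,0],"roll": 0,"grip": 1},
])

```text
time_s: 13.35
tool_pos: [0.5463, -0.3049, -0.0061]
eef_rot: [0.007, 0.03, 1.0, -0.006]
force: [0.5, 0.8, -0.6]
opening: 0.346
```

Call:
step_arm([
  {"slide": [0,0,-0.0015],"roll": 0,"grip": 1},
])

```text
time_s: 13.45
tool_pos: [0.5465, -0.3049, -0.0074]
eef_rot: [0.007, 0.03, 1.0, -0.006]
force: [-0.8, 0.3, -1.0]
opening: 0.347
```

Call:
step_arm([
  {"slide": [0,0,-0.001],"roll": 0,"grip": 1},
])

```text
time_s: 13.55
tool_pos: [0.5465, -0.305, -0.008]
eef_rot: [0.007, 0.03, 1.0, -0.006]
force: [-2.7, 2.9, 10.0]
opening: 0.347
```

Call:
step_arm([
  {"slide": [0,0,0.0003],"roll": 0,"grip": 0.2},
  {"slide": [0,0,0],"roll": 0,"grip": 0},
  {"slide": [0,0,0],"roll": 0,"grip": 0},
  {"slide": [0,0,0.005],"roll": 0,"grip": -0.1},
])

```text
time_s: 13.95
tool_pos: [0.5462, -0.3049, -0.0031]
eef_rot: [0.006, 0.03, 1.0, -0.006]
force: [0.4, 0.1, -0.6]
opening: 0.553
```

Call:
step_arm([
  {"slide": [0,0,0.01],"roll": 0,"grip": -0.1},
  {"slide": [0,0,0.015],"roll": 0,"grip": -0.1},
  {"slide": [0,0.005,0.02],"roll": 0,"grip": -0.1},
  {"slide": [0,0.01,0.018],"roll": 0,"grip": -0.1},
  {"slide": [0,0.01,0.015],"roll": 0,"grip": -0.1},
])

```text
time_s: 14.45
tool_pos: [0.545, -0.2802, 0.0789]
eef_rot: [0.005, 0.031, 0.999, -0.006]
force: [1.3, -0.4, 0.0]
opening: 0.548
```

Call:
step_arm([
  {"slide": [0,0.015,0.015],"roll": 0,"grip": 0},
  {"slide": [0,0.01,0.005],"roll": 0,"grip": 0.2},
  {"slide": [0,0.003,0],"roll": 0,"grip": 0.3},
  {"slide": [0,0,0],"roll": 0,"grip": 0.3},
])

```text
time_s: 14.85
tool_pos: [0.5466, -0.2494, 0.1043]
eef_rot: [0.008, 0.03, 0.999, -0.006]
force: [-0.6, -0.2, -1.4]
opening: 0.352
```

```bash
python3 st.py;python3 - <<'E'
from h import *
np.savez('pics/calw14.npz',*cal('wrist'))
im=ctrl.camera('wrist'); np.save('pics/w14.npy',im);save(im,'w14.png')
E
```

```text
14.85 [ 0.5466 -0.2494  0.1043] [ 0.0082  0.03    0.9995 -0.006 ] [-0.096  0.312 -0.317  0.014 -0.924  0.027] [ 0.006 -0.005 -0.004 -0.    -0.002  0.002] [  0.3 -51.6  25.6   6.    0.   -0.1] [-0.6 -0.2 -1.4] [0.094 0.062 0.035] 0.352
```

View pics/w14.png

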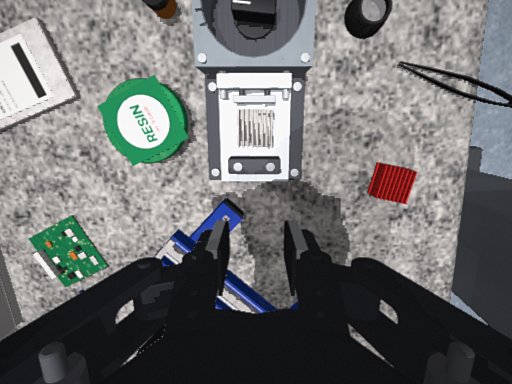

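The sink stands on the bed at px (257,128), between the jaws. Next I check its pose and measure the gaps.

Run:
```python
from h import *
im=np.load('pics/w14.npy')
save(cv2.resize(im[65:185,205:305],None,fx=7,fy=5,interpolation=cv2.INTER_CUBIC),'w14c.png')
```

```text
(no output)
```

View pics/w14c.png

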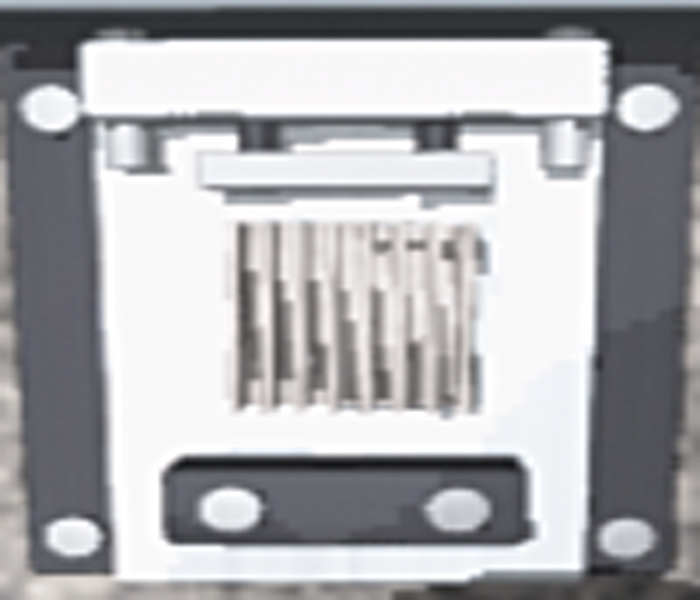

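Run:
```python
from h import *
d=np.load('pics/calw14.npz'); c=(d['arr_0'],d['arr_1'],d['arr_2'])
C=lambda p:np.array(p,float)/[7,5]+[205,65]
n=np.array([.5454,-.3080]);th=np.radians(-3.3);X=np.array([np.cos(th),np.sin(th)]);Y=np.array([-X[1],X[0]])
def f(l,p,z):
    a=ray('',C(p),z,c)[:,:2]-n; print(l,(np.c_[a@X,a@Y]*1e3).round(1).tolist())
f('sink top near',[[237,222],[475,228]],.032)
f('sink top far',[[237,410],[478,412]],.032)
f('movface top',[[200,187],[492,190]],.029)
f('movface bot',[[225,200],[440,207]],.012)
f('back top',[[165,472],[525,472]],.032)
f('back bot',[[175,457],[520,457]],.012)
f('bed',[[95,150],[600,150],[113,560],[588,560]],.012)
```

```text
sink top near [[12.8, -12.3], [-15.2, -11.2]]
sink top far [[13.4, 18.6], [-16.0, 18.9]]
movface top [[17.3, -18.0], [-17.3, -17.4]]
movface bot [[15.8, -16.6], [-11.6, -15.3]]
back top [[22.5, 29.2], [-21.9, 29.2]]
back bot [[23.4, 29.3], [-22.5, 29.3]]
bed [[32.1, -25.2], [-31.6, -24.9], [32.3, 48.9], [-32.1, 48.9]]
```

Call:
step_arm([
  {"slide": [0,-0.005,0],"roll": -4,"grip": 0.34},
  {"slide": [0,-0.01,0],"roll": -8,"grip": 0.34},
  {"slide": [0,-0.015,0],"roll": -8,"grip": 0.34},
  {"slide": [0,-0.015,0],"roll": -8,"grip": 0.34},
  {"slide": [0,-0.015,0],"roll": -8,"grip": 0.34},
])

```text
time_s: 15.4
tool_pos: [0.5442, -0.3106, 0.0994]
eef_rot: [0.002, 0.347, 0.938, -0.008]
force: [-0.1, -0.7, 0.6]
opening: 0.327
```

Call:
step_arm([
  {"slide": [0,-0.015,0],"roll": -8,"grip": 0.34},
  {"slide": [0,-0.015,0],"roll": -8,"grip": 0.34},
  {"slide": [0,-0.015,0],"roll": -8,"grip": 0.34},
  {"slide": [0,-0.015,0],"roll": -8,"grip": 0.34},
  {"slide": [0,-0.01,0],"roll": -8,"grip": 0.34},
])

```text
time_s: 15.9
tool_pos: [0.5407, -0.3851, 0.0926]
eef_rot: [-0.006, 0.659, 0.752, -0.009]
force: [1.1, 0.3, 0.3]
opening: 0.331
```

```bash
python3 st.py
```

```text
15.9 [ 0.5407 -0.3851  0.0926] [-0.0059  0.6588  0.7522 -0.0087] [-0.319  0.436 -0.153  0.013 -0.999 -1.127] [-0.173  0.117  0.166 -0.027 -0.087 -1.264] [  0.7 -61.4  25.5   6.3   0.1   2.2] [1.1 0.3 0.3] [ 0.079 -0.021  0.007] 0.331
```

Call:
step_arm([
  {"slide": [0,-0.005,-0.002],"roll": -8,"grip": 0.34},
  {"slide": [0,-0.003,-0.005],"roll": -6,"grip": 0.34},
  {"slide": [0,0,-0.005],"roll": -2,"grip": 0.34},
  {"slide": [0,0,0],"roll": 0,"grip": 0.34},
])

```text
time_s: 16.3
tool_pos: [0.5374, -0.3963, 0.0743]
eef_rot: [-0.011, 0.764, 0.645, -0.01]
force: [0.5, 0.0, 1.2]
opening: 0.333
```

```bash
python3 st.py;python3 - <<'E'
from h import *
np.savez('pics/calw15.npz',*cal('wrist'))
im=ctrl.camera('wrist'); np.save('pics/w15.npy',im);save(im,'w15.png')
E
```

```text
16.3 [ 0.5374 -0.3963  0.0743] [-0.011   0.7638  0.6452 -0.0096] [-0.341  0.466 -0.147  0.007 -0.986 -1.402] [-0.011  0.012  0.007  0.004 -0.005  0.01 ] [ -0.  -63.   25.8   6.1   0.1  -0.6] [0.5 0.  1.2] [ 0.037 -0.086  0.039] 0.333
```

View pics/w15.png

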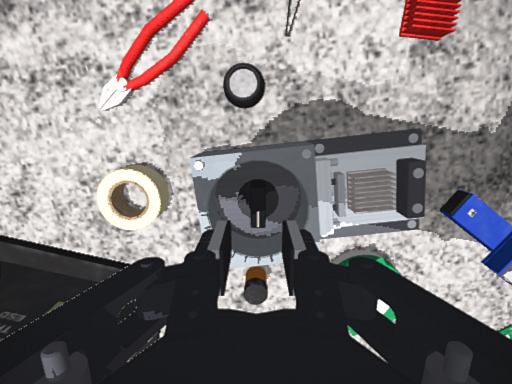

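Call:
step_arm([
  {"slide": [0.001,0,-0.008],"roll": 0,"grip": 0.34},
  {"slide": [0.001,0,-0.012],"roll": 0,"grip": 0.34},
  {"slide": [0,0,-0.012],"roll": 0,"grip": 0.34},
  {"slide": [0,0,-0.006],"roll": 0,"grip": 0.34},
  {"slide": [0,0,-0.002],"roll": 0,"grip": 0.34},
])

```text
time_s: 16.85
tool_pos: [0.5392, -0.396, 0.0302]
eef_rot: [-0.011, 0.762, 0.647, -0.01]
force: [1.2, -0.5, 0.2]
opening: 0.33
```

```bash
python3 st.py;python3 - <<'E'
from h import *
im=ctrl.camera('wrist'); save(cv2.resize(im[130:300,150:380],None,fx=3.4,fy=3.4,interpolation=cv2.INTER_CUBIC),'w16.png')
E
```

```text
16.85 [ 0.5392 -0.396   0.0302] [-0.0115  0.7622  0.6472 -0.01  ] [-0.339  0.514 -0.183  0.007 -0.903 -1.399] [ 0.001  0.03  -0.023  0.001  0.044  0.001] [ -0.  -64.4  23.8   5.7  -0.    0. ] [ 1.2 -0.5  0.2] [-0.042 -0.081  0.02 ] 0.33
```

View pics/w16.png

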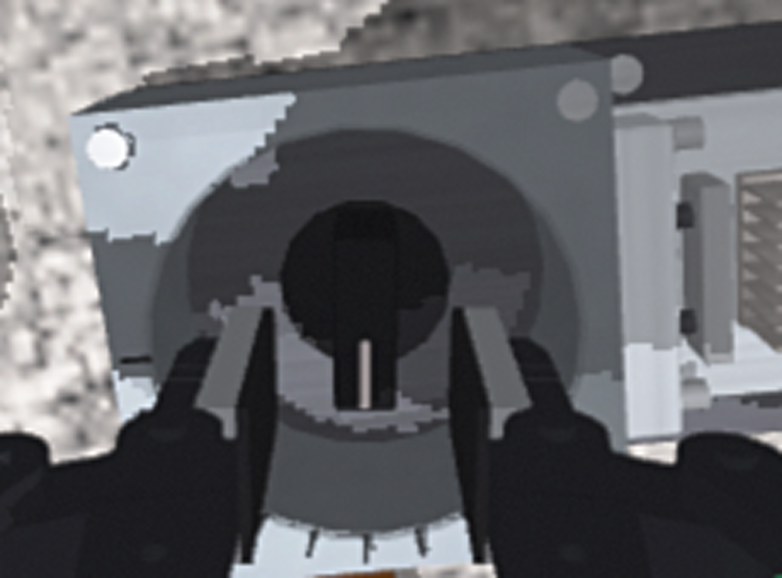

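Call:
step_arm([
  {"slide": [0,0,-0.01],"roll": 0,"grip": 0.34},
  {"slide": [0,0,-0.012],"roll": 0,"grip": 0.34},
  {"slide": [0,0,-0.008],"roll": 0,"grip": 0.34},
  {"slide": [0,0,-0.003],"roll": 0,"grip": 0.34},
  {"slide": [0,0,0],"roll": 0,"grip": 0.34},
])

```text
time_s: 17.4
tool_pos: [0.5392, -0.3959, -0.0056]
eef_rot: [-0.011, 0.762, 0.647, -0.01]
force: [0.0, -0.5, 0.6]
opening: 0.329
```

```bash
python3 st.py;python3 - <<'E'
from h import *
im=ctrl.camera('wrist'); save(cv2.resize(im[130:300,150:380],None,fx=3.4,fy=3.4,interpolation=cv2.INTER_CUBIC),'w17.png')
E
```

```text
17.4 [ 0.5392 -0.3959 -0.0056] [-0.0114  0.7621  0.6473 -0.01  ] [-0.339  0.554 -0.211  0.008 -0.835 -1.4  ] [ 0.001  0.002 -0.     0.001  0.001 -0.002] [  0.  -65.6  22.3   5.3   0.   -0. ] [ 0.  -0.5  0.6] [ 0.009 -0.147 -0.01 ] 0.329
```

View pics/w17.png

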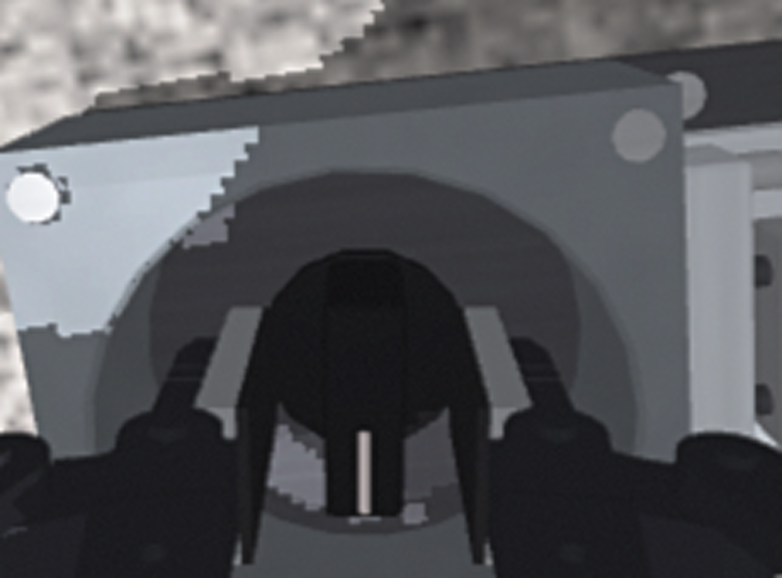

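Call:
step_arm([
  {"slide": [0,0,-0.003],"roll": 0,"grip": 0.34},
  {"slide": [0,0,0],"roll": 0,"grip": 1},
  {"slide": [0,0,0],"roll": 0,"grip": 1},
  {"slide": [0,0,0],"roll": 0,"grip": 1},
  {"slide": [0,0,0],"roll": 0,"grip": 1},
], grip_force=60)

```text
time_s: 17.95
tool_pos: [0.5399, -0.3959, -0.0076]
eef_rot: [-0.011, 0.762, 0.647, -0.009]
force: [0.0, 0.4, -0.8]
opening: 0.129
```

```bash
python3 st.py
```

```text
17.95 [ 0.5399 -0.3959 -0.0076] [-0.0107  0.7622  0.6472 -0.0094] [-0.339  0.556 -0.213  0.007 -0.83  -1.4  ] [ 0.     0.     0.002  0.001  0.001 -0.002] [ -0.1 -67.   22.8   5.6  -0.2   0.1] [ 0.   0.4 -0.8] [ 0.042 -0.209 -0.067] 0.129
```

Call:
step_arm([
  {"slide": [0,0,0],"roll": -2,"grip": 1},
  {"slide": [0,0,0],"roll": -4,"grip": 1},
  {"slide": [0,0,0],"roll": -4,"grip": 1},
  {"slide": [0,0,0],"roll": -4,"grip": 1},
  {"slide": [0,0,0],"roll": -4,"grip": 1},
])

```text
time_s: 18.45
tool_pos: [0.54, -0.3954, -0.0076]
eef_rot: [-0.012, 0.856, 0.516, -0.008]
force: [0.4, 1.5, -0.8]
opening: 0.125
```

```bash
cat >> st.py <<'E'
q=s['eef_rot'];print('yaw',round(np.degrees(2*np.arctan2(q[2],q[1])),2))
E
python3 st.py
```

```text
18.45 [ 0.54   -0.3954 -0.0076] [-0.0121  0.8562  0.5165 -0.0076] [-0.344  0.558 -0.205 -0.005 -0.836 -1.709] [-0.01   0.001  0.017 -0.027 -0.012 -0.688] [ -0.8 -66.7  22.8   5.7  -0.    1. ] [ 0.4  1.5 -0.8] [ 0.27  -0.186  0.172] 0.125
yaw 62.2
```

Call:
step_arm([
  {"slide": [0,0,0],"roll": -4,"grip": 1},
  {"slide": [0,0,0],"roll": -4,"grip": 1},
  {"slide": [0,0,0],"roll": -4,"grip": 1},
  {"slide": [0,0,0],"roll": -4,"grip": 1},
  {"slide": [0,0,0],"roll": -4,"grip": 1},
])

```text
time_s: 18.95
tool_pos: [0.5403, -0.395, -0.0076]
eef_rot: [-0.013, 0.935, 0.354, -0.005]
force: [0.3, 0.9, -1.6]
opening: 0.125
```

```bash
python3 st.py
```

```text
18.95 [ 0.5403 -0.395  -0.0076] [-0.0133  0.9351  0.3542 -0.0053] [-0.349  0.558 -0.2   -0.018 -0.839 -2.057] [-0.012 -0.003  0.007 -0.026  0.001 -0.692] [ -0.8 -66.8  22.9   5.6  -0.1   1. ] [ 0.3  0.9 -1.6] [ 0.306 -0.16   0.191] 0.125
yaw 41.49
```

Call:
step_arm([
  {"slide": [0,0,0],"roll": -4,"grip": 1},
  {"slide": [0,0,0],"roll": -3,"grip": 1},
  {"slide": [0,0,0],"roll": -2,"grip": 1},
  {"slide": [0,0,0],"roll": -1,"grip": 1},
])

```text
time_s: 19.35
tool_pos: [0.5406, -0.3948, -0.0076]
eef_rot: [-0.014, 0.963, 0.268, -0.004]
force: [0.2, 1.6, -0.5]
opening: 0.125
```

```bash
python3 st.py
python3 - <<'E'
from h import *
np.savez('pics/calw18.npz',*cal('wrist'))
im=ctrl.camera('wrist'); np.save('pics/w18.npy',im);save(im,'w18.png')
E
```

```text
19.35 [ 0.5406 -0.3948 -0.0076] [-0.0137  0.9634  0.2677 -0.0041] [-0.351  0.557 -0.199 -0.024 -0.838 -2.232] [-0.002 -0.001  0.001 -0.004  0.005 -0.167] [ -0.6 -66.9  22.9   5.5  -0.   -0.2] [ 0.2  1.6 -0.5] [ 0.128 -0.035  0.186] 0.125
yaw 31.06
```

View pics/w18.png

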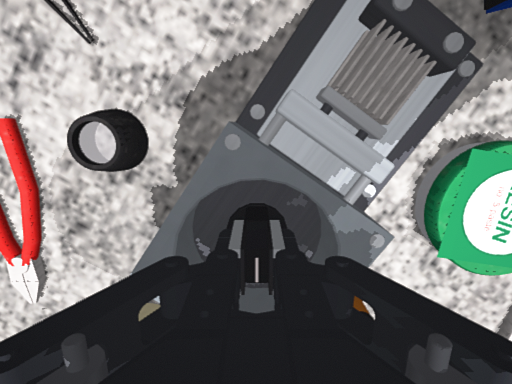

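Call:
step_arm([
  {"slide": [0,0,0],"roll": -2,"grip": 1},
  {"slide": [0,0,0],"roll": -2,"grip": 1},
])

```text
time_s: 19.6
tool_pos: [0.5406, -0.3948, -0.0076]
eef_rot: [-0.014, 0.972, 0.234, -0.004]
force: [0.6, -0.1, -0.9]
opening: 0.126
```

```bash
cat > tq.py <<'E'
from h import *
s=ctrl.state();q=s['eef_rot'];print(s['time_s'],'yaw',round(np.degrees(2*np.arctan2(q[2],q[1])),2),'Tz',round(s['wrist_torque'][2],3),'dq6',round(s['dq'][5],3),np.round(s['force'],1),'tau6',round(s['tau'][5],2))
E
python3 tq.py
```

```text
19.6 yaw 27.05 Tz 0.213 dq6 -0.333 [ 0.6 -0.1 -0.9] tau6 0.37
```

Call:
step_arm([
  {"slide": [0,0,0],"roll": -2,"grip": 1},
])

```text
time_s: 19.7
tool_pos: [0.5407, -0.3947, -0.0076]
eef_rot: [-0.014, 0.976, 0.217, -0.003]
force: [0.9, 0.3, -0.4]
opening: 0.12
```

```bash
python3 tq.py
```

```text
19.7 yaw 25.03 Tz 0.199 dq6 -0.341 [ 0.9  0.3 -0.4] tau6 0.39
```

Call:
step_arm([
  {"slide": [0,0,0],"roll": -2,"grip": 1},
])

```text
time_s: 19.8
tool_pos: [0.5407, -0.3947, -0.0076]
eef_rot: [-0.014, 0.98, 0.199, -0.003]
force: [-0.5, 0.3, -1.3]
opening: 0.119
```

```bash
python3 tq.py
```

```text
19.8 yaw 23.01 Tz 0.179 dq6 -0.339 [-0.5  0.3 -1.3] tau6 0.36
```

Run:
```python
from h import *
np.savez('pics/calw19.npz',*cal('wrist'))
im=ctrl.camera('wrist'); np.save('pics/w19.npy',im)
save(cv2.resize(im[0:140,300:460],None,fx=5,fy=4.2,interpolation=cv2.INTER_CUBIC),'w19c.png')
```

```text
(no output)
```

View pics/w19c.png

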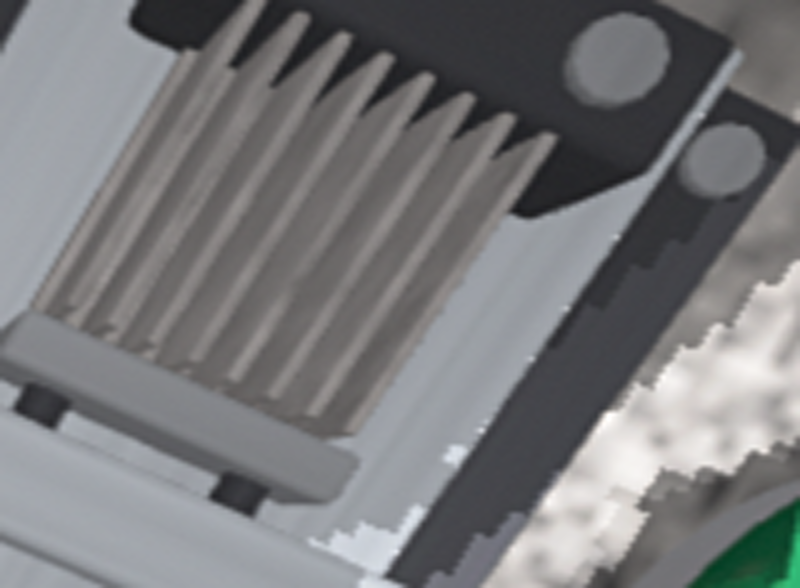

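Call:
step_arm([
  {"slide": [0,0,0],"roll": -2,"grip": 1},
])

```text
time_s: 19.95
tool_pos: [0.5408, -0.3947, -0.0076]
eef_rot: [-0.014, 0.983, 0.182, -0.003]
force: [0.4, 0.6, -1.0]
opening: 0.125
```

```bash
python3 tq.py
```

```text
19.95 yaw 20.94 Tz 0.17 dq6 -0.383 [ 0.4  0.6 -1. ] tau6 0.66
```

Call:
step_arm([
  {"slide": [0,0,0],"roll": -2,"grip": 1},
])

```text
time_s: 20.05
tool_pos: [0.5408, -0.3947, -0.0076]
eef_rot: [-0.014, 0.986, 0.165, -0.003]
force: [-0.1, 0.9, -1.2]
opening: 0.122
```

```bash
python3 tq.py
```

```text
20.05 yaw 18.96 Tz 0.206 dq6 -0.325 [-0.1  0.9 -1.2] tau6 0.29
```

Call:
step_arm([
  {"slide": [0,0,0],"roll": -1.5,"grip": 1},
])

```text
time_s: 20.15
tool_pos: [0.5408, -0.3947, -0.0076]
eef_rot: [-0.014, 0.988, 0.152, -0.002]
force: [0.9, 0.9, -1.6]
opening: 0.126
```

```bash
python3 tq.py;  python3 - <<'E'
from h import *
im=ctrl.camera('wrist'); np.save('pics/w20.npy',im)
save(cv2.resize(im[0:140,300:460],None,fx=5,fy=4.2,interpolation=cv2.INTER_CUBIC),'w20c.png')
E
```

```text
20.15 yaw 17.46 Tz 0.243 dq6 -0.25 [ 0.9  0.9 -1.6] tau6 0.05
```

View pics/w20c.png

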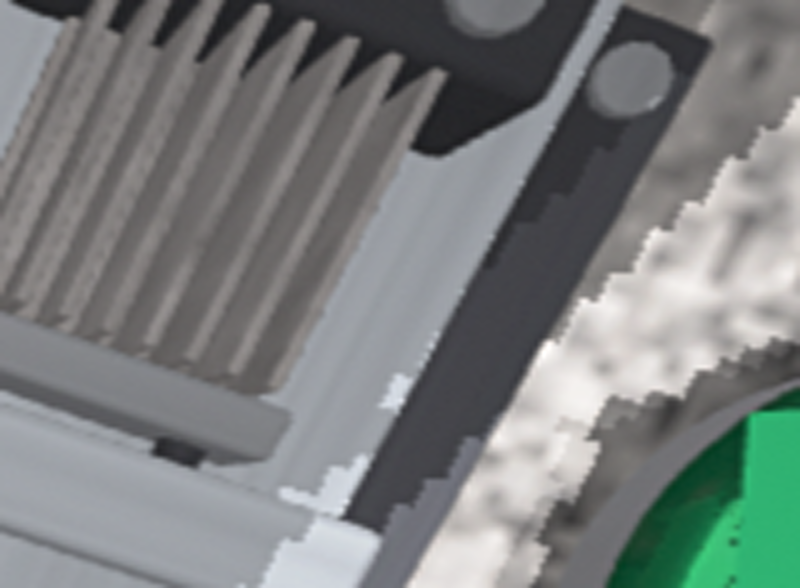

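Run:
```python
from h import *
np.savez('pics/calw20.npz',*cal('wrist'))
for i,(x,y) in {18:(270,70),19:(285,60),20:(290,60)}.items():
    im=np.load(f'pics/w{i}.npy')
    save(cv2.resize(im[y:y+75,x:x+110],None,fx=7,fy=7,interpolation=cv2.INTER_CUBIC),f'g{i}.png')
```

```text
(no output)
```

View pics/g18.png

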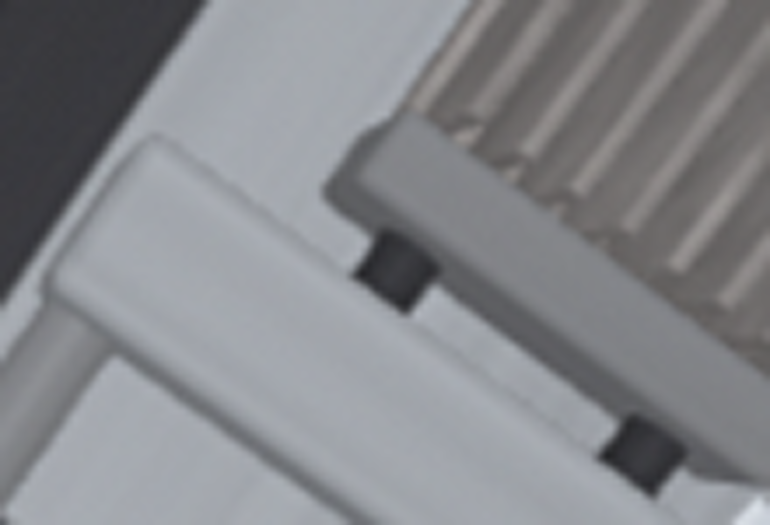

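View pics/g19.png

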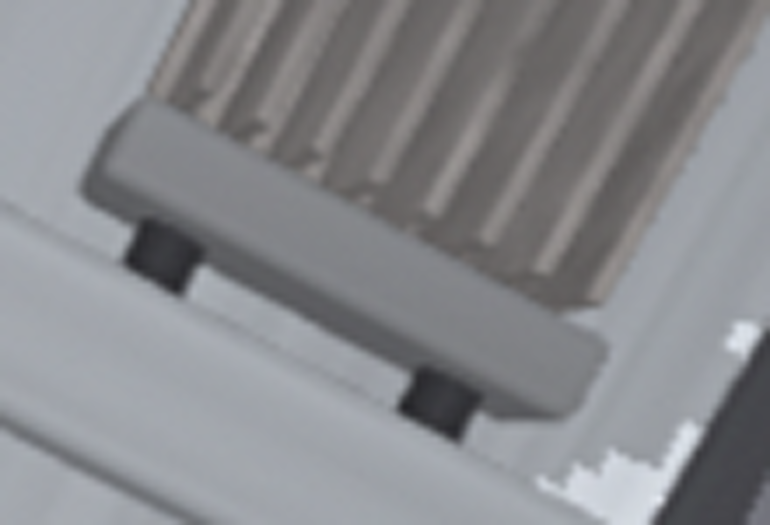

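View pics/g20.png

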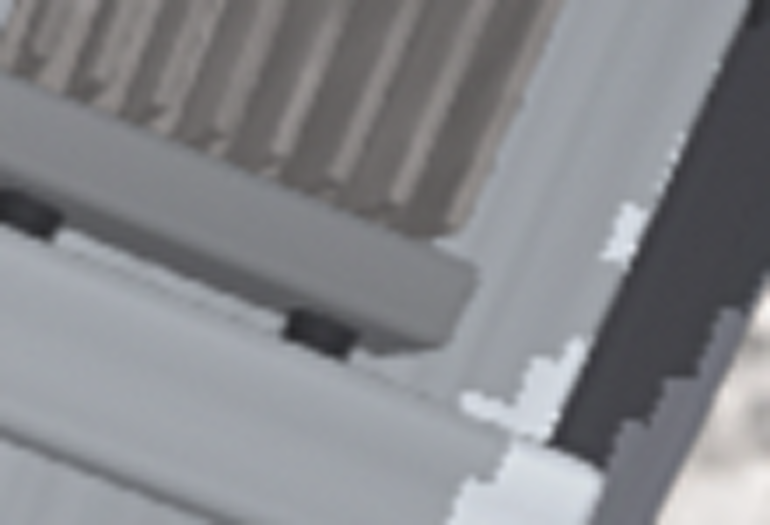

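```bash
cat > gap.py <<'E'
from h import *
n=np.array([.5454,-.3080]);th=np.radians(-3.3);X=np.array([np.cos(th),np.sin(th)]);Y=np.array([-X[1],X[0]])
def Yl(i,o,p,z=.029):
    d=np.load(f'pics/calw{i}.npz'); c=(d['arr_0'],d['arr_1'],d['arr_2'])
    a=ray('',np.array(p,float)/7+o,z,c)[:,:2]-n; return (np.c_[a@X,a@Y]*1e3).round(1)
E
python3 - <<'E'
from gap import *
D={18:((270,70),[[160,140],[355,275],[600,450]],[[405,115],[580,240],[770,375]],[[355,185],[700,440]]),
19:((285,60),[[0,205],[190,298],[400,412]],[[150,100],[400,232],[590,335]],[[100,165],[400,335]]),
20:((290,60),[[0,235],[285,340],[440,400]],[[0,75],[250,175],[460,258]],[[0,165],[290,290]])}
for i,(o,b,f,r) in D.items():
    B,F,R=Yl(i,o,b),Yl(i,o,f),Yl(i,o,r); print(i,B.tolist(),F.tolist(),R.tolist(),'front-block',(F[:,1].mean()-B[:,1].mean()).round(2),'rear-block',(R[:,1].mean()-B[:,1].mean()).round(2))
E
```

```text
18 [[-29.0, -16.9], [-13.7, -16.5], [6.3, -16.2]] [[-17.1, -7.0], [-3.1, -6.7], [12.4, -6.3]] [[-17.1, -12.1], [11.3, -12.0]] front-block 9.87 rear-block 4.48
19 [[-21.9, -14.8], [-8.3, -14.4], [7.3, -14.6]] [[-16.3, -5.1], [1.7, -5.0], [15.9, -5.0]] [[-17.3, -9.9], [4.9, -10.4]] front-block 9.57 rear-block 4.45
20 [[-11.7, -13.8], [7.9, -13.3], [18.8, -13.2]] [[-15.3, -5.0], [1.7, -4.9], [16.3, -4.8]] [[-13.3, -9.9], [6.9, -10.4]] front-block 8.53 rear-block 3.28
```

Call:
step_arm([
  {"slide": [0,0,0],"roll": -2,"grip": 1},
])

```text
time_s: 20.3
tool_pos: [0.5409, -0.3947, -0.0076]
eef_rot: [-0.014, 0.991, 0.134, -0.002]
force: [1.0, 0.9, -1.0]
opening: 0.127
```

```bash
python3 tq.py
```

```text
20.3 yaw 15.42 Tz 0.259 dq6 -0.378 [ 1.   0.9 -1. ] tau6 0.64
```

Call:
step_arm([
  {"slide": [0,0,0],"roll": -1.5,"grip": 1},
])

```text
time_s: 20.4
tool_pos: [0.5409, -0.3946, -0.0076]
eef_rot: [-0.014, 0.993, 0.121, -0.002]
force: [0.5, 1.1, -1.4]
opening: 0.125
```

```bash
python3 tq.py
```

```text
20.4 yaw 13.9 Tz 0.247 dq6 -0.242 [ 0.5  1.1 -1.4] tau6 0.02
```

Call:
step_arm([
  {"slide": [0,0,0],"roll": -1,"grip": 1},
])

```text
time_s: 20.5
tool_pos: [0.541, -0.3947, -0.0076]
eef_rot: [-0.014, 0.994, 0.112, -0.002]
force: [0.6, 0.7, -0.8]
opening: 0.124
```

```bash
python3 tq.py;  python3 - <<'E'
from h import *
np.savez('pics/calw21.npz',*cal('wrist'))
im=ctrl.camera('wrist'); np.save('pics/w21.npy',im)
save(cv2.resize(im[50:125,285:395],None,fx=7,fy=7,interpolation=cv2.INTER_CUBIC),'g21.png')
E
```

```text
20.5 yaw 12.87 Tz 0.296 dq6 -0.169 [ 0.6  0.7 -0.8] tau6 -0.1
```

View pics/g21.png

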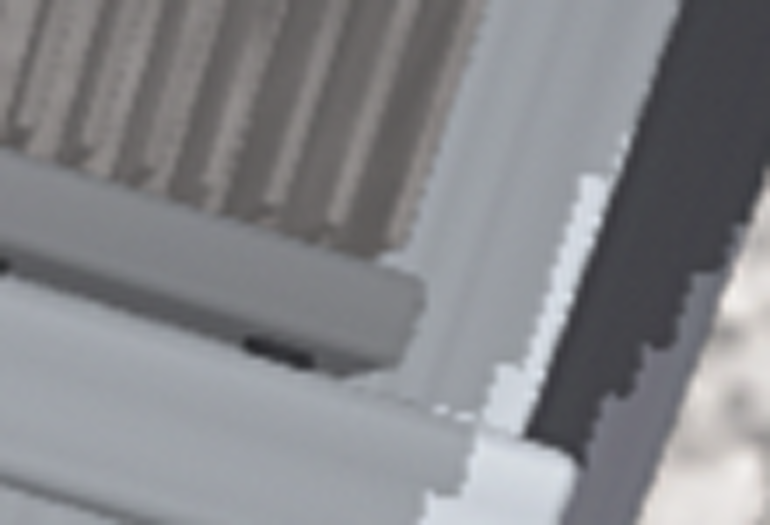

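Run:
```python
from gap import *
o=(285,50)
B=Yl(21,o,[[0,275],[245,350],[400,402]]);F=Yl(21,o,[[0,150],[230,220],[410,278]]);R=Yl(21,o,[[0,238],[250,322]])
print(B.tolist(),F.tolist(),R.tolist(),F[:,1].mean()-B[:,1].mean(),R[:,1].mean()-B[:,1].mean())
```

```text
[[-8.5, -12.0], [8.0, -12.0], [18.6, -12.2]] [[-10.7, -4.9], [4.5, -4.8], [16.6, -4.9]] [[-9.1, -9.9], [7.7, -10.3]] 7.200000000000002 1.9666666666666668
```

Call:
step_arm([
  {"slide": [0,0,0],"roll": -1,"grip": 1},
  {"slide": [0,0,0],"roll": 0,"grip": 1},
])

```text
time_s: 20.75
tool_pos: [0.541, -0.3946, -0.0076]
eef_rot: [-0.014, 0.995, 0.103, -0.002]
force: [0.8, 0.2, -1.3]
opening: 0.121
```

```bash
python3 tq.py
```

```text
20.75 yaw 11.78 Tz 0.186 dq6 0.017 [ 0.8  0.2 -1.3] tau6 -0.39
```

Call:
step_arm([
  {"slide": [0,0,0],"roll": 0,"grip": 0.6},
  {"slide": [0,0,0],"roll": 0,"grip": 0.4},
  {"slide": [0,0,0],"roll": 0,"grip": 0.34},
  {"slide": [0,0,0.003],"roll": 0,"grip": 0.34},
  {"slide": [0,0,0.008],"roll": 0,"grip": 0.34},
])

```text
time_s: 21.25
tool_pos: [0.5403, -0.395, 0.0034]
eef_rot: [-0.014, 0.995, 0.102, -0.002]
force: [-1.4, -1.0, -0.2]
opening: 0.333
```

```bash
python3 st.py
```

```text
21.25 [ 0.5403 -0.395   0.0034] [-0.0141  0.9946  0.1024 -0.0022] [-0.355  0.542 -0.192 -0.031 -0.853 -2.561] [ 0.001 -0.105  0.065  0.006 -0.166 -0.005] [  0.  -64.8  22.8   5.4   0.4   0. ] [-1.4 -1.  -0.2] [-0.095 -0.014 -0.002] 0.333
yaw 11.76
```

Released. I'll lift clear and look back.

Call:
step_arm([
  {"slide": [0,0,0.012],"roll": 0,"grip": 0.34},
  {"slide": [0,0,0.018],"roll": 0,"grip": 0.34},
  {"slide": [0,0,0.02],"roll": 0,"grip": 0.34},
  {"slide": [0,-0.005,0.02],"roll": 0,"grip": 0.34},
  {"slide": [0,-0.01,0.02],"roll": 0,"grip": 0.34},
])

```text
time_s: 21.75
tool_pos: [0.5398, -0.4093, 0.1]
eef_rot: [-0.014, 0.995, 0.103, -0.003]
force: [0.2, -0.5, 0.8]
opening: 0.33
```

Call:
step_arm([
  {"slide": [0,-0.005,0.01],"roll": 0,"grip": 0.34},
  {"slide": [0,0,0.003],"roll": 0,"grip": 0.34},
  {"slide": [0,0,0],"roll": 0,"grip": 0.34},
])

```text
time_s: 22.05
tool_pos: [0.5414, -0.4162, 0.1191]
eef_rot: [-0.012, 0.995, 0.103, 0.001]
force: [-0.3, -0.5, -0.2]
opening: 0.329
```

```bash
python3 st.py;  python3 - <<'E'
from h import *
np.savez('pics/calw22.npz',*cal('wrist'))
im=ctrl.camera('wrist'); np.save('pics/w22.npy',im); save(im,'w22.png')
p=proj('wrist',[[.5454,-.316,.029]])[0].astype(int);print(p)
x,y=max(p[0]-55,0),max(p[1]-45,0);print(x,y)
save(cv2.resize(im[y:y+80,x:x+110],None,fx=7,fy=7,interpolation=cv2.INTER_CUBIC),'g22.png')
E
```

```text
22.05 [ 0.5414 -0.4162  0.1191] [-1.210e-02  9.946e-01  1.028e-01  8.000e-04] [-0.384  0.443 -0.059 -0.025 -1.079 -2.54 ] [-0.002 -0.002 -0.004 -0.003  0.002  0.003] [ -0.2 -63.3  27.8   6.5  -0.2   0. ] [-0.3 -0.5 -0.2] [-0.084 -0.02  -0.019] 0.329
yaw 11.8
[284  78]
229 33
```

View pics/w22.png

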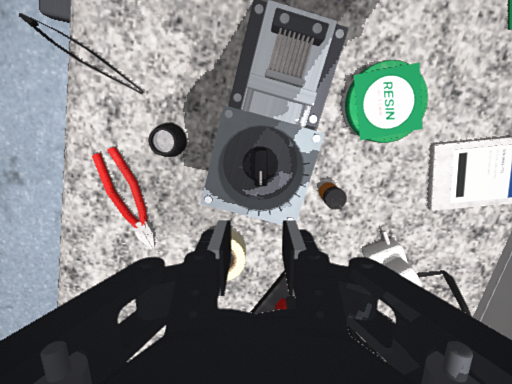

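View pics/g22.png

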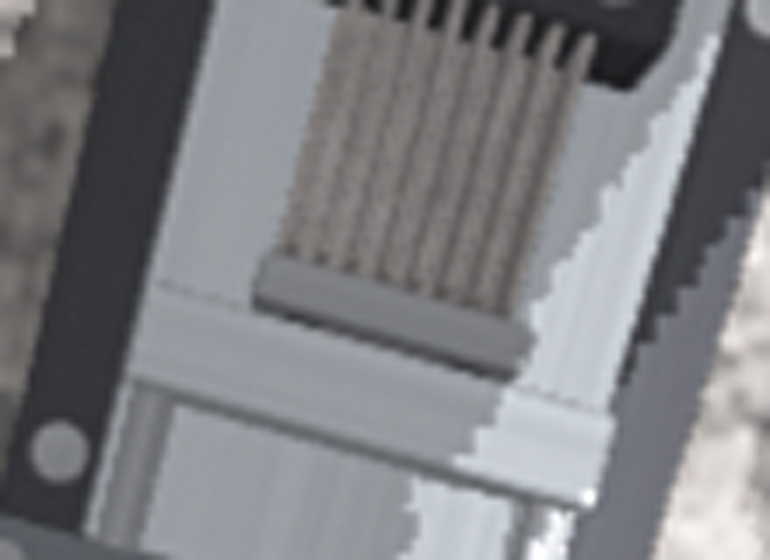

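Run:
```python
from gap import *
o=(229,33)
B=Yl(22,o,[[160,288],[390,350],[615,415]]);F=Yl(22,o,[[265,250],[400,290],[530,325]]);R=Yl(22,o,[[258,300],[500,375]])
S=Yl(22,o,[[300,250],[515,312],[350,10],[590,40]],.032)
print(B.tolist(),F.tolist(),R.tolist(),F[:,1].mean()-B[:,1].mean(),R[:,1].mean()-B[:,1].mean());print(S.tolist())
```

```text
[[-27.8, -12.5], [1.7, -12.0], [31.1, -12.0]] [[-16.5, -4.9], [0.9, -4.9], [17.6, -4.6]] [[-15.8, -10.6], [15.7, -11.2]] 7.366666666666666 1.2666666666666675
[[-12.3, -4.3], [15.0, -4.2], [-13.8, 22.7], [14.6, 27.1]]
```

Run:
```python
from h import *
print(ctrl.job_done()); print(ctrl.state()['time_s'])
```

```text
the job is handed in; nothing more can be done
None
the job is handed in; nothing more can be done
```

The heat sink is clamped in the fixture at an estimated 6 to 7.5 N, inside the 4 to 10 N band. The knob is released and the arm is clear of everything. The job was handed in at about 22 s of the 72 s allowed, and no verdict was reported.

**What I did:** I picked up the grey heat sink and left the red one alone. I set it on the bed about 3.5 mm from the nest on the back-jaw side, let go and checked it with the camera. I then turned the knob about 69° clockwise in one grasp and let go.

**Last checks:**
- **Clamping force:** The spring face measured about 2.5 to 3.2 mm of compression in the last picture, which gives 6 to 7.4 N. The wrist torque while turning read 0.25 to 0.30 N m, or about 4 to 7.5 N.
- **Heat sink position:** It stands square against the back jaw, about 12 mm from the nest (limit 22 mm).
- **Bystanders:** I saw none that had moved, but I did not measure them at the end.

**What failed or disagreed:**
- The first grasp closed on nothing. In the pictures the fingertips sat about 25 mm higher than the reported tool position implied, so I regrasped lower and allowed for that afterwards.
- Counting knob angle from the measured jaw gap gave about 7.9 N, slightly above the picture estimate but still inside the band.

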